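# Take the spent filter cartridge off the solder-fume extractor

## Robot

A 7-joint arm with a two-finger parallel gripper is mounted at the origin on the work surface. World frame = base frame: x ahead of the robot, y to its left, z up, the work surface at z = 0. Lengths are in m, angles in rad, forces in N, time in s.
With the tool pointing down it reaches from about 0.4 to 0.85 m from the base axis. Payload 4.5 kg.
Tool frame: the origin (TCP) lies between the finger pads; the fingertips stand 25 mm ahead of it and the grasp point (between the pads) lies 6 mm ahead of it (r.tips_ahead is the distance from the TCP to the fingertips, in m); z points along the fingers, y is the direction in which the jaws open and shut (so a half turn about z gives the same grasp; the last joint's range is limited). The gripper opens to 88 mm and grips with 3 to 60 N. Pads are 18 mm wide; open, the fingers measure 123 mm over their backs; the gripper's body (75 mm by 187 mm) begins 45 mm behind the grasp point.
Start: joints at [0.034, 0.689, -0.195, 1.565, 0.157, 0.902, -0.215], TCP at [0.625, 0, 0.244] pointing down, gripper open.
Joint ranges: [-3.01, 3.01], [-0.46, 2.08], [-1.47, 1.51], [0.13, 2.56], [-1, 4.14], [0.04, 2.09], [-2.66, 2.66]. Speed limits (rad/s): [2.57, 2.57, 3.14, 3.14, 3.14, 3.14, 3.14].

## Interface

Orientations are given as a unit quaternion [x, y, z, w].
In Python, from plant import r, imaging gives the robot as it stands.
- The arm moves only by the tool send_rows, never from a script. Its argument "moves" is one flat list of numbers, 6 for each row, row after row: the shift along the tool's x, y, z in m, then the turn, a rotation vector about the tool's x, y, z in degrees. A call has exactly 5 rows; each row is the pose to reach, as a shift and turn from the pose measured when the call began, along the tool's axes at that moment; what a row does not reach only later rows make up. A row lasts 1/12 s, in which the tool goes at most 41.7 mm and 7.16 degrees, less where a joint would pass 70% of its speed; a pose out of reach is approached as far as the arm can. A call with a gripper value outside its range is refused whole. "claw" is the closure, from -1 (fully open) to 1 (shut), so that 0 is half open, set as the call begins (left out, the last holds). The fingers move at their own pace and stop on an object; "grip_force" is the grip in N (left out, the last holds). Time passes only in rows, so rows that repeat a pose let the fingers close, or fill a call up. It gives the time, the measured TCP pose, the force and the opening at its end, in the units of the state.
- r.get_state(): the state, without advancing time (a new reading comes with each control period).
- imaging.snapshot(name): name is "scene" or "side" or "wrist"; returns a dict with "image" (480x640x3 uint8, red, green, blue), "depth" (480x640 float32, m along the optical axis (not along the pixel's ray), 0 where there is no reading), "mtx" (3x3 intrinsics, pixels), "rvec" (rotation vector, rad) and "tvec" (3), from world to camera coordinates, as OpenCV has them. Camera axes: x right, y down, z forward; pixel columns grow to the right and rows downward; lengths in m; the calibration is good to about 2 mm. A picture is of the moment at which its call begins.
- r.finish_job(): hands the job in, once; it reports no verdict.
Trained networks look in a picture, given as the dict that the camera call returned (one of the last four; its "shot" number tells which), for a name from the list of things; names that differ only in an ending like _2 or _b are one class to them, and where a whole thing is asked for, a point or a joint stands for the part that bears it (a point fixed in the world has none). Each returns a list of dicts, best first, with "score" (0 to 1); they miss things now and then, are a little off and sometimes report something else, mostly with a low value. They report only what shows in the picture. A call takes as long as a camera call.
- imaging.look_for(query, picture): "box" ([centre column, centre row, width, height] as shares, 0 to 1, of the picture: columns of its width, rows of its height, round what is visible of it).
- imaging.silhouettes(query, picture): "pixels" (480x640 bool, what is visible of it) and "box" ([centre column, centre row, width, height] as shares, 0 to 1, of the picture: columns of its width, rows of its height, round what is visible of it).
- imaging.pinpoint(query, picture): "point" ([column, row] as shares, 0 to 1, of the picture: columns of its width, rows of its height: a listed point, or the origin of a listed thing).
The state is a dict: "clock": time; "q": joint angles; "qd": joint speeds; "joint_torque": joint torques, N m; "tool_pos": TCP position; "eef_rot": TCP orientation; "contact_force": force on the tool from outside, world axes, zero at the start; "moment": the same for the moment, N m; "opening": opening from 0.0 (shut) to 1.0 (fully open).
Only numpy, scipy, OpenCV 4.12 (cv2) and the standard library are available. Lean on these libraries where they do the work, as an engineer would, in place of code of your own. Each camera call takes 0.05 s, during which the arm holds its last target.

## Task

The filter cartridge on the fume extractor is spent. Swing the intake arm fully aside, to whichever side is free, then press the red release button right down, twist the cartridge anticlockwise as far as it goes, and lift it straight off by its yellow handle. Keeping it level all the way, lower it into the steel tray, let go of it standing flat there, and disturb nothing else on the bench.

Things in the scene. Friction and masses are not known exactly. Their poses are not given: they have to be found in the camera images.
- extractor: Solder-fume extractor, fixed: grey housing 300 (its x) x 240 (its y) x 100 mm high; origin at the centre of its underside on the bench, z up, button and front panel on its -x side, towards the robot. On its deck an aluminium collar (136 mm outer diameter, 15 mm high, centred at -30, 0 mm) holds the cartridge; a fixed post of 50 mm diameter at +110, 0 mm carries the intake arm.
- intake_arm (a joint): Swivel of the arm about the upright post, rad, -1.65 to 1.65. At 0 the arm points to the extractor's -x, over cartridge and button; positive is anticlockwise from above (hood towards the extractor's -y). Fully aside: at least 1.25 rad either way. Stiff (0.4 N m), stays where it is left.
- swivel (a point): Point on the swivel axis, on the arm's centre line (extractor frame 110, 0, 250 mm). The arm is a level white tube of 50 mm diameter, centre line 250 mm above the bench, 275 mm from the swivel axis to the hood's axis. A black hub of 60 mm diameter surrounds this point.
- hood (a point): Centre of the mouth of the black intake hood hanging from the arm's free end: 84 mm in diameter, mouth 165 mm above the bench. The hood knocks over anything taller than that in its sweep; lower things pass under it.
- release (a joint): Travel of the red release button in m: 0 up (locked), 0.010 fully down. Takes about 5 N and stays down once pressed; its steel locking pin goes down with it and frees the cartridge from about 0.009.
- button_top (a point): Centre of the top face of the red release button, 26 mm in diameter, on the deck in front of the cartridge (extractor frame -125, 0 mm), its top 14 mm above the deck when up, 4 mm when down; pressed straight down.
- cartridge: Spent filter: blue and white ribbed drum, black rim, 128 mm diameter, 100 mm high with handle, about 0.5 kg. Origin at the centre of its underside, z up. A spigot with lugs (110 mm over them) sits 17 mm deep in the collar, 2 mm loose, slippery. Locked: axes parallel to the extractor's. Button down, it turns anticlockwise from above 84 degrees to a firm stop; it lifts off from 70 degrees on.
- handle (a point): Middle of the cartridge's yellow handle, on its axis, 93 mm above its origin: a bar 20 mm wide, 104 mm long (along the cartridge's y), 14 mm high, its top 100 mm above the origin, on two legs 20 mm wide and 12 mm thick at y = +-46 mm; 22 mm clear between the drum's cap (64 mm above the origin) and the bar.
- tray: Square steel tray fixed to the bench, 190 x 190 mm outside, walls 4 mm thick and 30 mm high, floor about 4 mm thick; origin at the centre of its underside. It stands on one side of the extractor, nearer to the robot.
- part_box: Clear open box of blue capacitors, 150 x 110 x 40 mm, on the bench on the side opposite to the tray; bystander. Origin at the centre of its underside.
- solvent_bottle: White solvent bottle with red cap, 66 mm in diameter, 215 mm tall, standing beside the extractor in the hood's sweep on one side; bystander. Origin at the centre of its underside.
- flux_jar: Amber jar with steel lid, 70 mm in diameter, 75 mm tall, beside the extractor on the other side; bystander. Origin at the centre of its underside.
- solder_reel: Reel of solder standing on its flange, 62 mm in diameter, 52 mm tall, in front of a corner of the extractor; bystander. Origin at the centre of its underside.
- can_capacitor: Blue can capacitor standing upright, 52 mm in diameter, 88 mm tall with its terminals, in front of the other corner; bystander. Origin at the centre of its underside.
- screwdriver: Red-handled screwdriver 170 mm long, handle about 26 mm thick, left lying along the -y edge of the extractor's deck beside the collar; bystander.

How it is judged:
By the outcome, as a careful person would: the job done as asked, in the order asked, and still so for the second after the job is handed in, with the robot touching nothing.
It also fails if it takes over 69 s, if anything falls off the work surface, if the arm or the gripper's body presses on something with over 40 N, if the wrist force passes 120 N, or if a joint passes its speed limit or range.

## Working session

There is one attempt and no reset: what is moved stays moved. The work goes in short steps, Python scripts to look and compute and a tool call to move; the robot and the scene stay as the last step left them, time stands still between calls to the robot, and variables do not carry over. Pictures are saved under pics/ and viewed, and the job is handed in when it is done.

Besides the shell and the picture viewer there is one more tool, called after "Request:" as a command line: name --argument value ..., lists and objects as JSON in quotes. send_rows: Moves the arm, as the interface text tells. Its arguments: {"type":"object","properties":{"moves":{"type":"array"},"claw":{"type":"number"},"grip_force":{"type":"number"}},"required":["moves"]}

```bash
ls; mkdir -p pics; cat > h.py <<'E'
import numpy as np, cv2
from plant import r, imaging
def snap(n,f):
    p=imaging.snapshot(n); cv2.imwrite('pics/'+f+'.png',p['image'][:,:,::-1]); return p
def proj(p,X):
    return cv2.projectPoints(np.array(X,float).reshape(-1,1,3),p['rvec'],p['tvec'],p['mtx'],None)[0].reshape(-1,2)
def cloud(p):
    d=p['depth'];R=cv2.Rodrigues(np.array(p['rvec'],float))[0];t=np.array(p['tvec'],float).ravel()
    v,u=np.mgrid[:480,:640];K=p['mtx']
    c=np.stack([(u-K[0,2])/K[0,0]*d,(v-K[1,2])/K[1,1]*d,d],-1)
    w=(c-t)@R; w[d<=0]=np.nan; return w
def rayz(p,uv,z):
    R=cv2.Rodrigues(np.array(p['rvec'],float))[0];t=np.array(p['tvec'],float).ravel();K=p['mtx']
    d=R.T@np.array([(uv[0]-K[0,2])/K[0,0],(uv[1]-K[1,2])/K[1,1],1]); o=-R.T@t
    return o+d*(z-o[2])/d[2]
E
python3 - <<'E'
from h import *
for n in ['scene','side']:
    p=snap(n,n+'0'); R=cv2.Rodrigues(np.array(p['rvec'],float))[0]; print(n,-R.T@np.array(p['tvec']).ravel(), p['mtx'][0,0])
    np.save(n+'0.npy',p,allow_pickle=True)
    w=cloud(p)
    for q in ['extractor','intake_arm','cartridge','tray','part_box','solvent_bottle','flux_jar','solder_reel','can_capacitor','screwdriver','button_top']:
        s=imaging.silhouettes(q,p)
        if s:
            m=s[0]['pixels']; x=w[m]; x=x[~np.isnan(x[:,0])]
            print(q,round(s[0]['score'],2),m.sum(),np.round(s[0]['box'],3),np.round(np.percentile(x,[3,50,97],axis=0),3).tolist() if len(x) else '')
    for q,z in [('swivel',.25),('hood',.165),('button_top',.114),('handle',None),('tray',0),('solvent_bottle',0),('extractor',0)]:
        s=imaging.pinpoint(q,p)
        for a in s[:1]:
            uv=np.array(a['point'])*[640,480]; print(q,round(a['score'],2),uv.round(1), rayz(p,uv,z if z is not None else .191).round(4))
print(r.get_state())
E
```

```text
pics
scene [ 1.18809656 -0.50496598  1.29835722] 622.1209343311892
extractor 0.77 10623 [0.517 0.507 0.251 0.405] [[0.425, -0.089, 0.025], [0.66, -0.001, 0.1], [0.738, 0.142, 0.275]]
intake_arm 0.79 1706 [0.519 0.427 0.159 0.226] [[0.405, 0.014, 0.174], [0.467, 0.037, 0.267], [0.723, 0.072, 0.279]]
cartridge 0.69 1737 [0.496 0.489 0.082 0.118] [[0.501, -0.028, 0.121], [0.57, 0.004, 0.163], [0.616, 0.044, 0.2]]
tray 0.73 6489 [0.28  0.633 0.181 0.209] [[0.344, -0.382, -0.001], [0.437, -0.292, 0.005], [0.538, -0.196, 0.03]]
part_box 0.57 1615 [0.594 0.354 0.07  0.131] [[0.332, 0.276, 0.001], [0.419, 0.338, 0.024], [0.47, 0.387, 0.041]]
solvent_bottle 0.81 1604 [0.654 0.419 0.058 0.153] [[0.55, 0.265, 0.0], [0.613, 0.282, 0.112], [0.634, 0.351, 0.216]]
flux_jar 0.85 997 [0.39  0.7   0.046 0.086] [[0.6, -0.261, 0.018], [0.636, -0.234, 0.072], [0.658, -0.203, 0.079]]
solder_reel 0.81 466 [0.393 0.49  0.044 0.069] [[0.364, -0.086, 0.002], [0.392, -0.066, 0.051], [0.412, -0.031, 0.057]]
screwdriver 0.8 556 [0.465 0.568 0.081 0.112] [[0.516, -0.078, 0.099], [0.571, -0.065, 0.12], [0.671, -0.
[... 1920 characters left out ...]
 ]
{'clock': 1.9, 'q': array([ 0.03381155,  0.68908382, -0.19460071,  1.56524972,  0.15730652,
        0.90249367, -0.21508749]), 'qd': array([ 0.00023416, -0.00187   , -0.00149335,  0.00078506, -0.00092819,
       -0.00105142,  0.00151085]), 'joint_torque': array([ 9.62303166e-04, -5.27481329e+01, -1.26699127e+00, -1.53741664e+01,
       -5.19621838e-02, -6.38563233e-04,  5.71043790e-05]), 'tool_pos': array([6.25053294e-01, 1.89142226e-05, 2.43566284e-01]), 'eef_rot': array([7.07099097e-01, 7.07114462e-01, 5.73947595e-05, 4.77213685e-05]), 'contact_force': array([ 0.4119586 , -0.02713157,  0.62962682]), 'moment': array([-0.00972363,  0.04041022,  0.03611202]), 'opening': 0.9995758663945835}
```

View pics/scene0.png

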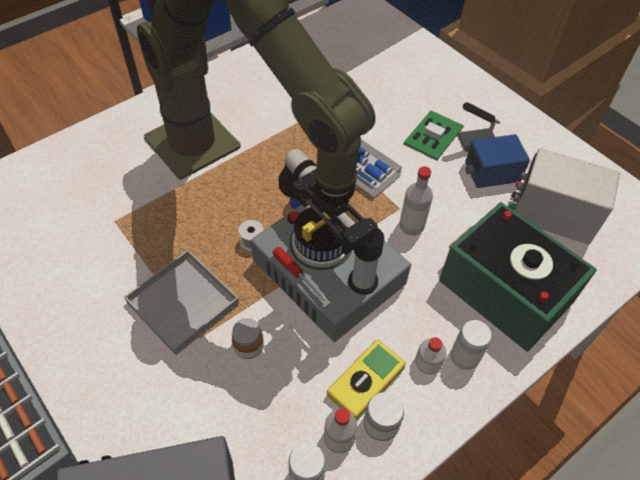

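View pics/side0.png

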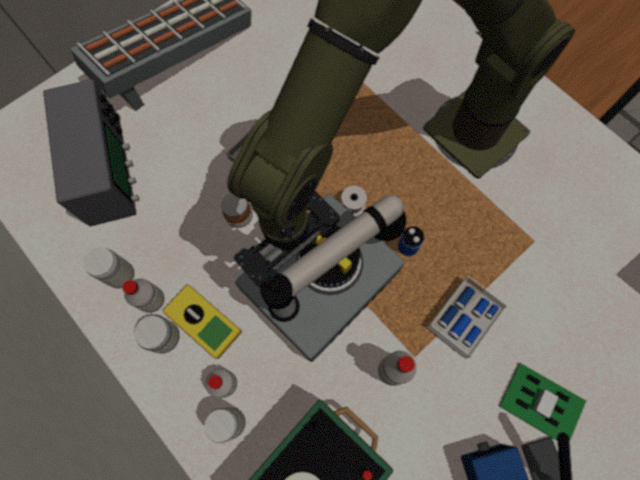

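Request:
send_rows --moves '[0,0,-0.04,0,0,0,0,0,-0.08,0,0,0,0.02,-0.02,-0.09,0,0,0,0.04,-0.05,-0.09,0,0,0,0.065,-0.08,-0.09,0,0,0]' --claw 1 --grip_force 20

```text
clock: 2.32
tool_pos: [0.5451, 0.0645, 0.3346]
eef_rot: [0.708, 0.706, 0.001, 0.001]
contact_force: [-0.9, 0.3, -0.3]
opening: 0.642
```

Request:
send_rows --moves '[0.03,-0.025,0,0,0,0,0.06,-0.045,0,0,0,0,0.06,-0.045,0.03,0,0,0,0.06,-0.045,0.06,0,0,0,0.06,-0.045,0.077,0,0,0]'

```text
clock: 2.73
tool_pos: [0.4991, 0.1251, 0.2557]
eef_rot: [0.707, 0.707, 0.0, 0.001]
contact_force: [-0.5, -1.2, -0.2]
opening: 0.268
```

```bash
python3 - <<'E'
from h import *
p=snap('side','side1'); w=cloud(p)
# tube top pts
s=imaging.silhouettes('intake_arm',p)[0]['pixels']
x=w[s]; x=x[(x[:,2]>.262)&(x[:,2]<.285)]; 
v=cv2.fitLine(x[:,:2].astype(np.float32),cv2.DIST_HUBER,0,.01,.01).ravel(); print(v)
x=w.reshape(-1,3); 
m=(x[:,2]>.094)&(x[:,2]<.106)&(x[:,0]>.4)&(x[:,0]<.76)&(abs(x[:,1]-.03)<.16)
print(cv2.minAreaRect(x[m][:,:2].astype(np.float32)*1000))
print(r.get_state()['tool_pos'],r.get_state()['q'])
E
```

```text
[ 0.999273   -0.0381243   0.5616524   0.05306463]
((582.9332275390625, 35.08997344970703), (299.5958251953125, 240.3940887451172), 3.5318758487701416)
[0.49857977 0.12412878 0.25515007] [-0.1995474   0.53161222 -0.21086287  1.88014474  0.15786804  0.74882129
 -0.50077851]
```

View pics/side1.png

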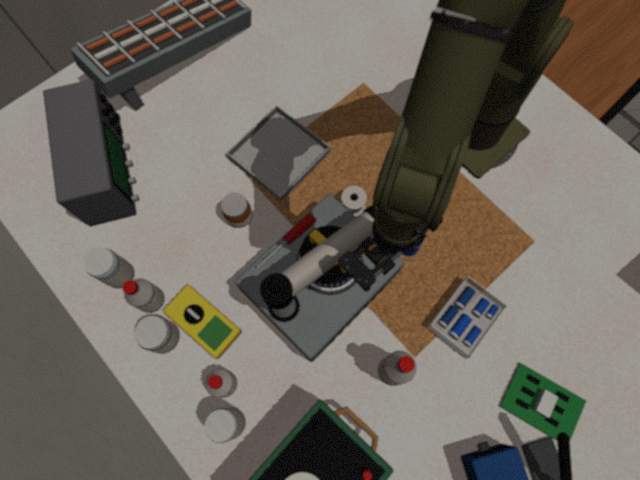

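```bash
cat >> h.py <<'E'
from scipy.spatial.transform import Rotation as Ro
BASE=Ro.from_quat([.70710678,.70710678,0,0])
def rows(targets,start=None):
    """targets: list of (xyz, world yaw deg rel. to start orientation[, extra])"""
    s=r.get_state(); 
    P,Q=(s['tool_pos'],Ro.from_quat(s['eef_rot'])) if start is None else start
    out=[]
    for X,R in targets:
        d=Q.inv().apply(np.array(X)-P); t=(Q.inv()*R).as_rotvec(degrees=True)
        out+=[*d.round(4),*t.round(1)]
    print([float(v) for v in out]); 
def yaw(a): return Ro.from_euler('z',a,degrees=True)*BASE
E
cat > sweep.py <<'E'
from h import *
S=np.array([.6925,.0425])
def T(a,z=.256):
    A=np.radians(a); c,s=np.cos(A),np.sin(A)
    return np.r_[S+.2*np.array([c,s])+.034*np.array([s,-c]),z], yaw(a-180)
al=[178,183,188,193,198, 203,208,213,218,223, 228,233,238,243,248, 253,258,263,267,270]
st=None
for i in range(0,20,5):
    t=[T(a) for a in al[i:i+5]]; rows(t,st); st=t[-1]; print(st[0])
E
python3 sweep.py
```

```text
[-0.0407, -0.0047, -0.0008, -0.1, 0.1, 1.9, -0.0582, -0.0074, -0.0007, -0.1, 0.1, -3.1, -0.0758, -0.0087, -0.0007, -0.1, 0.1, -8.1, -0.0935, -0.0084, -0.0006, -0.2, 0.1, -13.1, -0.1111, -0.0065, -0.0006, -0.2, 0.1, -18.1]
[0.49178212 0.01303252 0.256     ]
[-0.0176, -0.0022, 0.0, 0.0, 0.0, -5.0, -0.0352, -0.0029, 0.0, 0.0, 0.0, -10.0, -0.0529, -0.002, 0.0, 0.0, 0.0, -15.0, -0.0705, 0.0004, 0.0, 0.0, 0.0, -20.0, -0.0877, 0.0044, 0.0, 0.0, 0.0, -25.0]
[ 0.52304132 -0.06903365  0.256     ]
[-0.0176, -0.0022, 0.0, 0.0, 0.0, -5.0, -0.0352, -0.0029, 0.0, 0.0, 0.0, -10.0, -0.0529, -0.002, 0.0, 0.0, 0.0, -15.0, -0.0705, 0.0004, 0.0, 0.0, 0.0, -20.0, -0.0877, 0.0044, 0.0, 0.0, 0.0, -25.0]
[ 0.58605443 -0.13020015  0.256     ]
[-0.0176, -0.0022, 0.0, 0.0, 0.0, -5.0, -0.0352, -0.0029, 0.0, 0.0, 0.0, -10.0, -0.0529, -0.002, 0.0, 0.0, 0.0, -15.0, -0.067, -0.0002, 0.0, 0.0, 0.0, -19.0, -0.0774, 0.0018, 0.0, 0.0, 0.0, -22.0]
[ 0.6585 -0.1575  0.256 ]
```

Request:
send_rows --moves '[-0.015,-0.003,0,0,0,0,-0.029,-0.005,0,0,0,0,-0.038,-0.005,0,0,0,0,-0.046,-0.006,0,0,0,-1,-0.058,-0.007,0,0,0,-3]'

```text
clock: 3.25
tool_pos: [0.4915, 0.068, 0.2564]
eef_rot: [0.688, 0.725, -0.0, -0.001]
contact_force: [-2.7, 2.5, -0.4]
opening: 0.004
```

```bash
cat >> h.py <<'E'
S=np.array([.6925,.0425])
def T(a,z=.256):
    A=np.radians(a); c,s=np.cos(A),np.sin(A)
    return np.r_[S+.2*np.array([c,s])+.034*np.array([s,-c]),z], yaw(a-180)
E
python3 -c "
from h import *
print(r.get_state()['contact_force'],r.get_state()['tool_pos'])
rows([T(a) for a in [187,192,197,202,207]])"
```

```text
[-2.71579836  2.49537843 -0.37061908] [0.49150379 0.06796789 0.25636305]
[-0.016, -0.0025, 0.0004, -0.1, -0.1, -4.0, -0.0337, -0.0035, 0.0003, -0.1, -0.1, -9.0, -0.0513, -0.0029, 0.0003, -0.1, -0.1, -14.0, -0.0689, -0.0008, 0.0003, -0.1, -0.1, -19.0, -0.0862, 0.0028, 0.0003, -0.1, -0.1, -24.0]
```

Request:
send_rows --moves '[-0.016,-0.0025,0,0,0,-4,-0.0335,-0.0035,0,0,0,-9,-0.051,-0.003,0,0,0,-14,-0.069,-0.001,0,0,0,-19,-0.086,0.003,0,0,0,-24]'

```text
clock: 3.67
tool_pos: [0.4984, -0.0177, 0.2573]
eef_rot: [0.52, 0.854, 0.0, -0.001]
contact_force: [-3.5, 3.5, 0.9]
opening: 0.004
```

```bash
python3 -c "
from h import *
print(r.get_state()['contact_force'],r.get_state()['tool_pos'])
rows([T(a) for a in [212,217,222,227,232]])"
```

```text
[-3.45854271  3.45948276  0.90504518] [ 0.49841392 -0.01773063  0.25729918]
[-0.018, -0.002, 0.0013, -0.1, -0.2, -4.7, -0.0357, -0.0028, 0.0012, -0.0, -0.2, -9.7, -0.0534, -0.002, 0.0012, -0.0, -0.2, -14.7, -0.0709, 0.0004, 0.0011, -0.0, -0.2, -19.7, -0.0882, 0.0042, 0.0011, -0.0, -0.2, -24.7]
```

Request:
send_rows --moves '[-0.018,-0.002,0.001,0,0,-4.7,-0.0355,-0.003,0.001,0,0,-9.7,-0.0535,-0.002,0.001,0,0,-14.7,-0.071,0,0.001,0,0,-19.7,-0.088,0.004,0.001,0,0,-24.7]'

```text
clock: 4.08
tool_pos: [0.5418, -0.095, 0.2572]
eef_rot: [0.324, 0.946, 0.0, -0.002]
contact_force: [-2.7, 1.6, 2.4]
opening: 0.004
```

```bash
python3 -c "
from h import *
print(r.get_state()['contact_force'],r.get_state()['tool_pos'])
rows([T(a) for a in [237,242,247,252,257]])"
```

```text
[-2.666822    1.56077766  2.38817222] [ 0.54175331 -0.09503558  0.25722633]
[-0.0177, -0.0011, 0.0012, -0.0, -0.2, -4.8, -0.0354, -0.0018, 0.0011, -0.0, -0.2, -9.8, -0.053, -0.0009, 0.001, -0.0, -0.2, -14.8, -0.0706, 0.0014, 0.001, -0.0, -0.2, -19.8, -0.0878, 0.0053, 0.0009, 0.0, -0.2, -24.8]
```

Request:
send_rows --moves '[-0.0175,-0.001,0.001,0,0,-4.8,-0.0355,-0.002,0.001,0,0,-9.8,-0.053,-0.001,0.001,0,0,-14.8,-0.0705,0.0015,0.001,0,0,-19.8,-0.088,0.005,0.001,0,0,-24.8]'

```text
clock: 4.5
tool_pos: [0.614, -0.1466, 0.2572]
eef_rot: [0.112, 0.994, 0.0, -0.002]
contact_force: [-2.5, 1.6, 3.3]
opening: 0.007
```

```bash
python3 -c "
from h import *
print(r.get_state()['contact_force'],r.get_state()['tool_pos'],r.get_state()['q'])
rows([T(a) for a in [262,266,270,270,270]])"
```

```text
[-2.48934102  1.57526361  3.29002506] [ 0.613996   -0.14661695  0.25717577] [ 0.48237435  0.73802155 -0.60801415  1.51139431  0.46018832  1.04328918
  1.10570991]
[-0.0175, -0.0003, 0.0011, -0.0, -0.3, -4.9, -0.0317, -0.001, 0.001, -0.0, -0.3, -8.9, -0.0458, -0.0007, 0.001, 0.0, -0.3, -12.9, -0.0458, -0.0007, 0.001, 0.0, -0.3, -12.9, -0.0458, -0.0007, 0.001, 0.0, -0.3, -12.9]
```

Request:
send_rows --moves '[-0.0175,0,0.001,0,0,-4.9,-0.032,-0.001,0.001,0,0,-8.9,-0.046,0,0.001,0,0,-12.9,-0.049,0,0.001,0,0,-12.9,-0.049,0,0.001,0,0,-12.9]'

```text
clock: 4.92
tool_pos: [0.6626, -0.1581, 0.2565]
eef_rot: [0.002, 1.0, 0.001, -0.002]
contact_force: [-0.9, -0.3, 0.2]
opening: 0.007
```

```bash
python3 - <<'E'
from h import *
print(r.get_state()['contact_force'],r.get_state()['tool_pos'])
p=snap('side','side2'); w=cloud(p)
s=imaging.silhouettes('intake_arm',p)[0]['pixels']
x=w[s]; x=x[(x[:,2]>.262)&(x[:,2]<.285)]; 
v=cv2.fitLine(x[:,:2].astype(np.float32),cv2.DIST_HUBER,0,.01,.01).ravel(); print(v)
for q,z in [('swivel',.25),('hood',.165)]:
    for a in imaging.pinpoint(q,p)[:1]: print(q,a['score'],rayz(p,np.array(a['point'])*[640,480],z))
E
```

```text
[-0.86324316 -0.31815779  0.22209482] [ 0.66263592 -0.15808174  0.25645885]
[ 0.05850187 -0.9982873   0.6993081  -0.06747668]
swivel 0.89 [0.69343023 0.03439531 0.25      ]
hood 0.8 [ 0.69966516 -0.22186885  0.165     ]
```

View pics/side2.png

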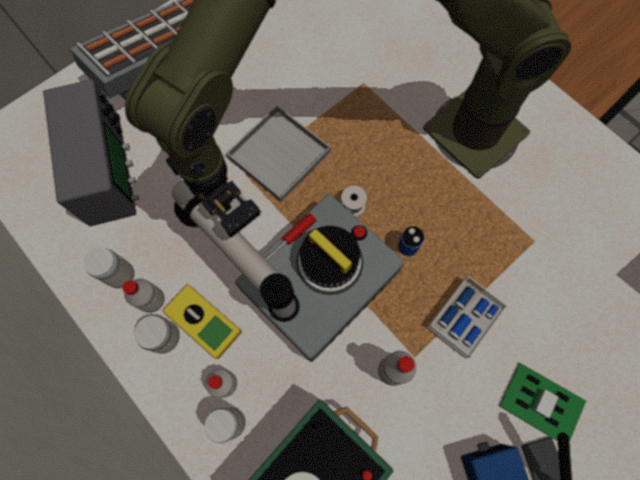

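The intake arm now points at the -y side (hood near pixel (190,205)). It is at about 1.57 rad by the line fit, past the 1.25 needed. The button (360,232) and handle (330,250) are in clear view, so I measure them next.

```bash
python3 - <<'E'
from h import *
for n in ['side','scene']:
    p=snap(n,n+'3'); w=cloud(p); x=w.reshape(-1,3)
    hsv=cv2.cvtColor(p['image'],cv2.COLOR_RGB2HSV).reshape(-1,3)
    m=(x[:,2]>.094)&(x[:,2]<.106)&(x[:,0]>.4)&(x[:,0]<.76)&(abs(x[:,1]-.03)<.16)
    print(n,cv2.minAreaRect(x[m][:,:2].astype(np.float32)*1000))
    ye=(hsv[:,0]>20)&(hsv[:,0]<35)&(hsv[:,1]>140)&(x[:,2]>.185)&(x[:,2]<.21)&(abs(x[:,0]-.56)<.1)
    print('yellow',ye.sum(),np.median(x[ye],0),cv2.minAreaRect(x[ye][:,:2].astype(np.float32)*1000))
    re=((hsv[:,0]<8)|(hsv[:,0]>172))&(hsv[:,1]>140)&(x[:,2]>.105)&(x[:,2]<.125)&(abs(x[:,0]-.455)<.04)&(abs(x[:,1]-.03)<.04)
    print('red',re.sum(),x[re].mean(0),x[re].min(0),x[re].max(0))
    for q,z in [('button_top',.114),('handle',.193),('cartridge',.1),('tray',0)]:
        for a in imaging.pinpoint(q,p)[:1]: print(q,round(a['score'],2),rayz(p,np.array(a['point'])*[640,480],z).round(4))
    tr=(x[:,2]>.024)&(x[:,2]<.034)&(abs(x[:,0]-.44)<.14)&(x[:,1]<-.17)&(x[:,1]>-.42)
    print('tray',tr.sum(),cv2.minAreaRect(x[tr][:,:2].astype(np.float32)*1000))
    sd=imaging.silhouettes('screwdriver',p)
    if sd:
        y=w[sd[0]['pixels']]; print('screwd',np.nanpercentile(y,[3,50,97],axis=0).round(3).tolist())
E
```

```text
side ((582.6663208007812, 34.964622497558594), (299.8583068847656, 240.50314331054688), 3.6123239994049072)
yellow 533 [0.55419847 0.03555332 0.20066717] ((552.994873046875, 33.47797393798828), (20.957483291625977, 103.11759185791016), 3.6652274131774902)
red 119 [0.4597681  0.0276974  0.11400942] [0.4451436  0.01264048 0.10564809] [0.47129381 0.04135459 0.11976537]
button_top 0.54 [0.4584 0.0299 0.114 ]
handle 0.83 [0.5524 0.0322 0.193 ]
cartridge 0.6 [0.5507 0.03   0.1   ]
tray 0.7 [ 0.6271 -0.2302  0.    ]
tray 592 ((436.8770446777344, -290.44085693359375), (192.11300659179688, 192.7835693359375), 7.214300632476807)
screwd [[0.517, -0.076, 0.115], [0.559, -0.063, 0.124], [0.623, -0.054, 0.129]]
scene ((584.9251098632812, 35.67097473144531), (302.1348571777344, 241.0063934326172), 3.246739625930786)
yellow 269 [0.55721824 0.0474175  0.19956446] ((554.2493286132812, 47.92047119140625), (22.516902923583984, 69.82715606689453), 4.992633819580078)<stdin>:10: RuntimeWarning: Mean of empty slice.
  ret = um.true_divide(
Traceback (most recent call last):
ValueError: zero-size array to reduction operation minimum which has no identity
```

View pics/scene3.png

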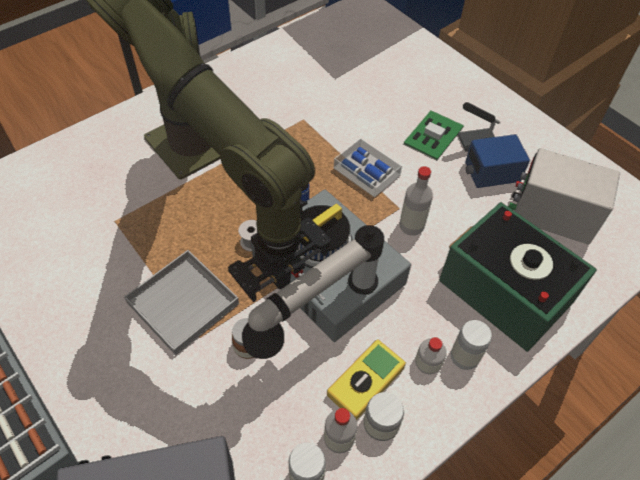

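```bash
cat >> h.py <<'E'
E0=np.array([.583,.035]); YW=3.55
c,s_=np.cos(np.radians(YW)),np.sin(np.radians(YW)); EX=np.array([c,s_,0]); EY=np.array([-s_,c,0])
BT=np.array([.4582,.0273,0]); HD=np.array([.5531,.0333,0])
RP=Ro.from_rotvec(-10*EY,degrees=True)*yaw(90+YW)
def press(z): # z of lowest edge
    tip=BT+EX*.004+[0,0,z+.0016]
    return tip-.025*RP.apply([0,0,1]),RP
E
python3 - <<'E'
from h import *
st=None
s=r.get_state(); print(s['tool_pos'])
a=np.array([.60,-.150,.275]); 
b,_=press(.20); 
def lerp(t): return a+(b-a)*t
Rs=lambda t: Ro.from_rotvec(-10*t*EY,degrees=True)*yaw(90+YW*t)
A=[(np.array([.632,-.155,.26]),yaw(90)),(a,yaw(90)),(lerp(.15),Rs(.2)),(lerp(.3),Rs(.5)),(lerp(.45),Rs(.9))]
rows(A); st=A[-1]
B=[(lerp(.6),RP),(lerp(.75),RP),(lerp(.9),RP),(b,RP),(b,RP)]
rows(B,st); print(b)
E
```

```text
[ 0.66168053 -0.15753191  0.25603084]
[0.0297, 0.0025, -0.0038, 0.0, -0.3, -0.0, 0.0618, 0.0075, -0.0187, 0.0, -0.3, -0.0, 0.0831, 0.0341, -0.0112, -0.1, -2.3, -0.7, 0.1044, 0.0607, -0.0038, -0.2, -5.3, -1.8, 0.1257, 0.0873, 0.0036, -0.3, -9.3, -3.2]
[0.0207, 0.0277, 0.0042, -0.0, -1.0, -0.4, 0.0414, 0.0555, 0.0083, -0.0, -1.0, -0.4, 0.0621, 0.0832, 0.0125, -0.0, -1.0, -0.4, 0.0759, 0.1017, 0.0152, -0.0, -1.0, -0.4, 0.0759, 0.1017, 0.0152, -0.0, -1.0, -0.4]
[0.45785945 0.02727887 0.22622019]
```

Request:
send_rows --moves '[0.03,0.0025,-0.004,0,0,0,0.062,0.0075,-0.019,0,0,0,0.083,0.034,-0.011,0,-2.3,-0.7,0.104,0.061,-0.004,0,-5.3,-1.8,0.126,0.087,0.0035,0,-9.3,-3.2]'

```text
clock: 5.88
tool_pos: [0.5358, -0.0692, 0.2538]
eef_rot: [-0.027, 0.996, 0.001, 0.081]
contact_force: [1.0, -0.2, -0.7]
opening: 0.004
```

```bash
python3 - <<'E'
from h import *
s=r.get_state(); print(s['tool_pos'],s['contact_force']); P=s['tool_pos']
b,_=press(.20)
rows([(P+(b-P)*t,RP) for t in [.3,.6,.9,1]]+[press(.17)])
E
```

```text
[ 0.53581281 -0.06921066  0.25377024] [ 0.95807222 -0.18109827 -0.72770864]
[0.0228, 0.0302, 0.0046, -0.2, -0.7, -0.4, 0.0456, 0.0604, 0.0092, -0.2, -0.7, -0.4, 0.0684, 0.0906, 0.0138, -0.2, -0.7, -0.4, 0.076, 0.1007, 0.0153, -0.2, -0.7, -0.4, 0.0809, 0.1007, 0.0449, -0.2, -0.7, -0.4]
```

Request:
send_rows --moves '[0.023,0.03,0.0045,0,-0.7,-0.4,0.0455,0.06,0.009,0,-0.7,-0.4,0.068,0.09,0.014,0,-0.7,-0.4,0.076,0.101,0.015,0,-0.7,-0.4,0.081,0.101,0.045,0,-0.7,-0.4]'

```text
clock: 6.3
tool_pos: [0.4583, 0.0319, 0.1992]
eef_rot: [-0.034, 0.995, 0.004, 0.091]
contact_force: [2.6, 0.1, -0.1]
opening: 0.004
```

```bash
python3 - <<'E'
from h import *
s=r.get_state(); print(s['tool_pos'],s['contact_force'],press(.17)[0])
rows([press(z) for z in [.15,.13,.122,.118,.116]])
p=snap('side','side4')
E
```

```text
[0.45826548 0.03194111 0.19920339] [ 2.58516706  0.13126381 -0.07006535] [0.45785945 0.02727887 0.19622019]
[0.0049, -0.0046, 0.0225, 0.1, 0.5, 0.3, 0.0085, -0.0047, 0.0421, 0.1, 0.5, 0.3, 0.01, -0.0047, 0.05, 0.1, 0.5, 0.3, 0.0107, -0.0047, 0.0539, 0.1, 0.5, 0.3, 0.0111, -0.0047, 0.0559, 0.1, 0.5, 0.3]
```

View pics/side4.png

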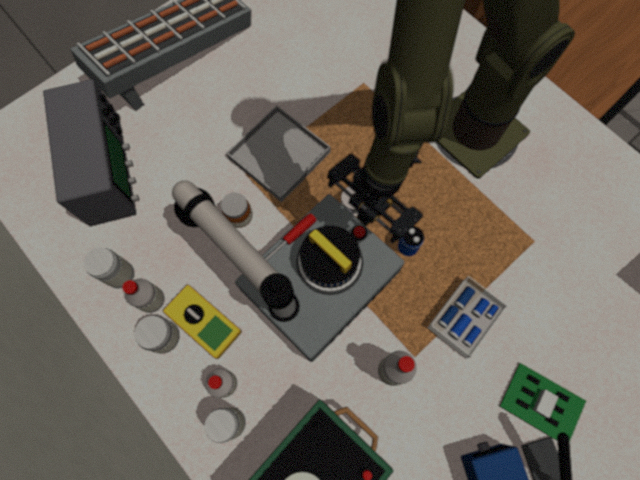

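Request:
send_rows --moves '[0.005,-0.0045,0.0225,0,0.5,0,0.0085,-0.0045,0.042,0,0.5,0,0.01,-0.0045,0.05,0,0.5,0,0.0105,-0.0045,0.054,0,0.5,0,0.011,-0.0045,0.056,0,0.5,0]'

```text
clock: 6.77
tool_pos: [0.4554, 0.0241, 0.1357]
eef_rot: [-0.033, 0.996, 0.001, 0.082]
contact_force: [0.2, -0.6, 0.1]
opening: 0.002
```

```bash
python3 - <<'E'
from h import *
s=r.get_state(); print(s['tool_pos'],s['contact_force'],press(.116)[0])
rows([press(z) for z in [.113,.110,.107,.104,.1025]])
p=snap('wrist','w5')
E
```

```text
[0.45544609 0.02407885 0.13565311] [ 0.23459741 -0.58489847  0.14887388] [0.45785945 0.02727887 0.14222019]
[-0.0032, 0.003, -0.0031, -0.2, -0.6, 0.2, -0.0027, 0.003, -0.0001, -0.2, -0.6, 0.2, -0.0022, 0.003, 0.0028, -0.2, -0.6, 0.2, -0.0017, 0.0031, 0.0058, -0.2, -0.6, 0.2, -0.0015, 0.0031, 0.0073, -0.2, -0.6, 0.2]
```

View pics/w5.png

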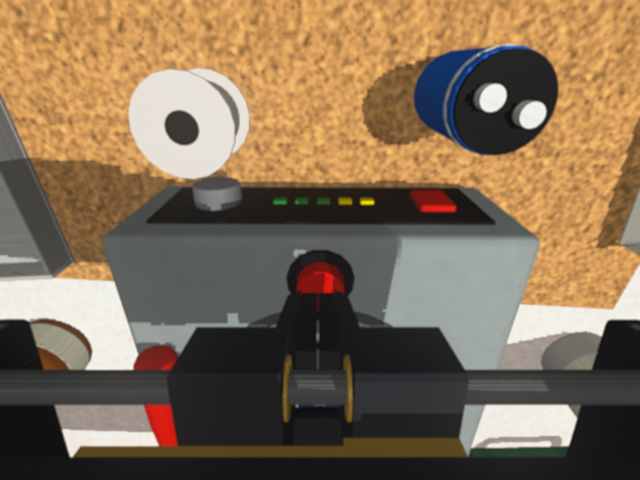

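Request:
send_rows --moves '[-0.002,0.002,0,0,-0.6,0,-0.002,0.003,0.001,0,-0.6,0,-0.002,0.003,0.003,0,-0.6,0,-0.002,0.003,0.004,0,-0.6,0,-0.002,0.003,0.005,0,-0.6,0]'

```text
clock: 7.23
tool_pos: [0.4583, 0.0269, 0.1311]
eef_rot: [-0.032, 0.996, 0.001, 0.087]
contact_force: [-0.1, -0.5, 0.0]
opening: 0.002
```

```bash
python3 - <<'E'
from h import *
s=r.get_state(); print(s['tool_pos'],s['contact_force'],press(.104)[0], (Ro.from_quat(s['eef_rot'])*RP.inv()).as_rotvec(degrees=True))
p=snap('wrist','w6')
E
```

```text
[0.45827652 0.02692144 0.1310703 ] [-0.08415593 -0.48378986  0.0481825 ] [0.45785945 0.02727887 0.13022019] [-0.22508994  0.01204861  0.15575395]
```

View pics/w6.png

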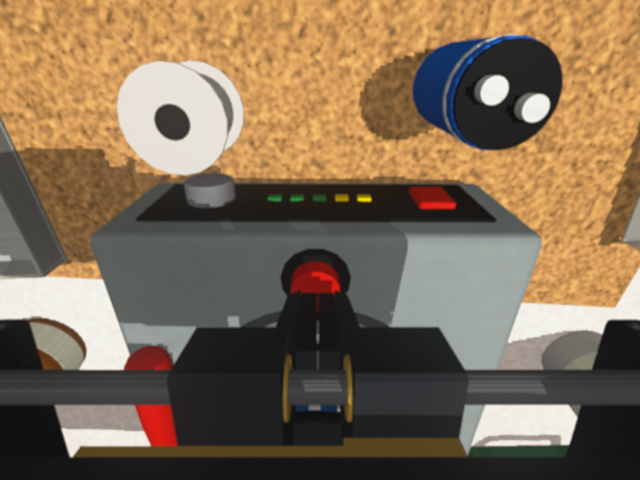

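Request:
send_rows --moves '[0.002,0,0,0,0,0,0.003,0,0.001,0,0,0,0.003,0,0.002,0,0,0,0.003,0,0.003,0,0,0,0.003,0,0.003,0,0,0]'

```text
clock: 7.7
tool_pos: [0.4557, 0.0267, 0.1273]
eef_rot: [-0.032, 0.996, 0.001, 0.087]
contact_force: [0.2, -0.1, -0.1]
opening: 0.003
```

```bash
python3 - <<'E'
from h import *
s=r.get_state(); print(s['tool_pos'],s['contact_force'],s['moment'],s['joint_torque'])
E
```

```text
[0.45573021 0.02668361 0.12725399] [ 0.22799583 -0.13651794 -0.05416123] [ 0.12350249  0.12081369 -0.00096265] [  0.11467128 -40.28393626  -1.02474656  -3.45934533   0.16522558
   0.22263827  -0.07378148]
```

```bash
python3 - <<'E'
from h import *
print(r.tips_ahead)
for n in ['side','scene']:
    p=snap(n,n+'6'); s=r.get_state(); 
    tip=s['tool_pos']+Ro.from_quat(s['eef_rot']).apply([0,0,.025])
    q=proj(p,[tip,s['tool_pos'],BT+[0,0,.104],BT+[0,0,.114]]); print(n,tip,q)
    c=q[0].astype(int); im=p['image'][max(0,c[1]-50):c[1]+50,c[0]-65:c[0]+65,::-1]
    cv2.imwrite('pics/crop_%s6.png'%n,cv2.resize(im,None,fx=5,fy=5,interpolation=cv2.INTER_CUBIC))
E
```

```text
0.025
side [0.46007081 0.02688863 0.10268703] [[358.2145304  233.0612652 ]
 [360.30525266 228.10250208]
 [358.9826436  232.47603206]
 [359.2789894  230.99579758]]
scene [0.46011566 0.02689093 0.10275673] [[294.69142004 217.75212305]
 [293.4360628  210.39825017]
 [294.34409421 216.85304753]
 [294.30056698 214.33219697]]
```

View pics/crop_side6.png

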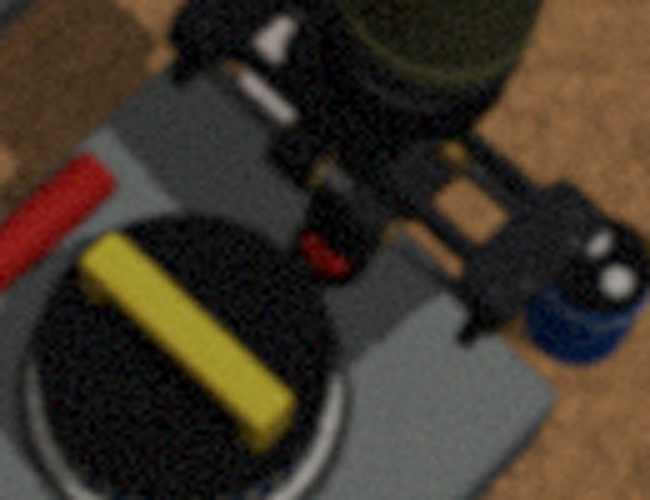

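View pics/crop_scene6.png

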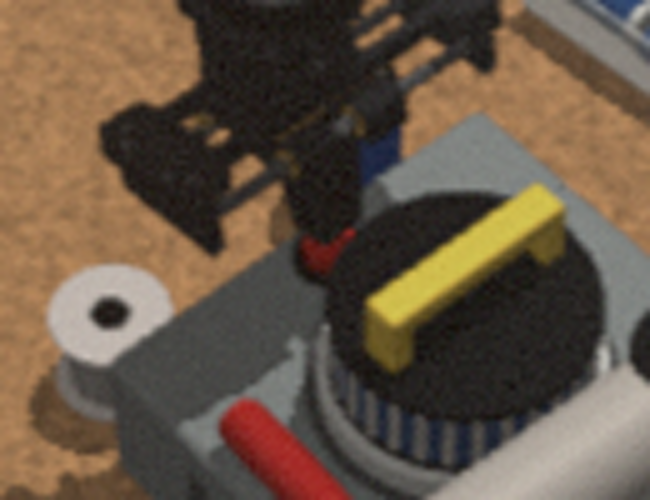

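Request:
send_rows --moves '[0,0,0.001,0,0,0,0,0,0.002,0,0,0,0,0,0.003,0,0,0,0,0,0.003,0,0,0,0,0,0.003,0,0,0]'

```text
clock: 8.22
tool_pos: [0.4563, 0.0267, 0.1243]
eef_rot: [-0.032, 0.996, 0.001, 0.087]
contact_force: [0.7, -0.5, 0.2]
opening: 0.006
```

```bash
python3 - <<'E'
from h import *
s=r.get_state(); print(s['tool_pos'],s['contact_force'],s['moment'],s['joint_torque'])
E
```

```text
[0.45626555 0.0267403  0.12432897] [ 0.74891079 -0.48581992  0.18293603] [0.0539046  0.06531827 0.01542694] [ 3.66660103e-02 -4.04229462e+01 -1.18465573e+00 -3.38857748e+00
  1.26126506e-01  2.00013807e-01 -1.16285295e-02]
```

```bash
python3 - <<'E'
from h import *
out=[]
for n in ['side','scene','wrist']:
    p=snap(n,n+'7'); s=r.get_state(); 
    tip=s['tool_pos']+Ro.from_quat(s['eef_rot']).apply([0,0,.025])
    q=proj(p,[tip,BT+[0,0,.104]])
    c=q[0].astype(int); print(n,q)
    h=30 if n!='wrist' else 80
    im=p['image'][max(0,c[1]-h):c[1]+h,c[0]-h:c[0]+h,::-1].copy()
    out.append(cv2.resize(im,(260,260),interpolation=cv2.INTER_CUBIC))
    w=cloud(p); hsv=cv2.cvtColor(p['image'],cv2.COLOR_RGB2HSV)
    m=((hsv[...,0]<8)|(hsv[...,0]>172))&(hsv[...,1]>140)&(np.hypot(w[...,0]-BT[0],w[...,1]-BT[1])<.03)
    print(m.sum(), np.nanpercentile(w[m],[5,50,95],axis=0).round(4).tolist() if m.any() else '')
cv2.imwrite('pics/c7.png',np.hstack(out))
E
```

```text
side [[357.98278808 233.65032095]
 [358.9826436  232.47603206]]
111 [[0.442, 0.0082, 0.1047], [0.4643, 0.0289, 0.1274], [0.4711, 0.0431, 0.4654]]
scene [[294.83898744 218.61702231]
 [294.34409421 216.85304753]]
40 [[0.4514, 0.015, 0.1047], [0.4629, 0.0184, 0.1117], [0.4698, 0.0324, 0.1233]]
wrist [[319.83792395 291.23344717]
 [320.85086797 292.26948091]]
973 [[0.4447, 0.0137, 0.1053], [0.4471, 0.0242, 0.1132], [0.4521, 0.0334, 0.1277]]
```

View pics/c7.png

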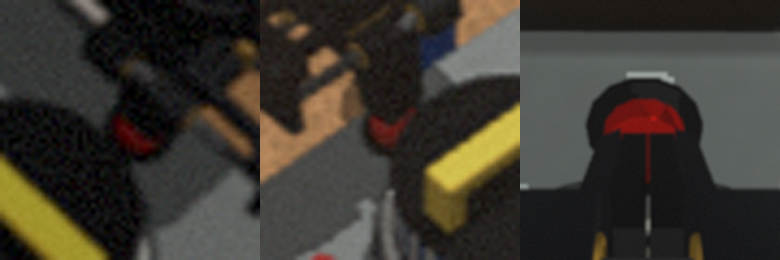

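View pics/wrist7.png

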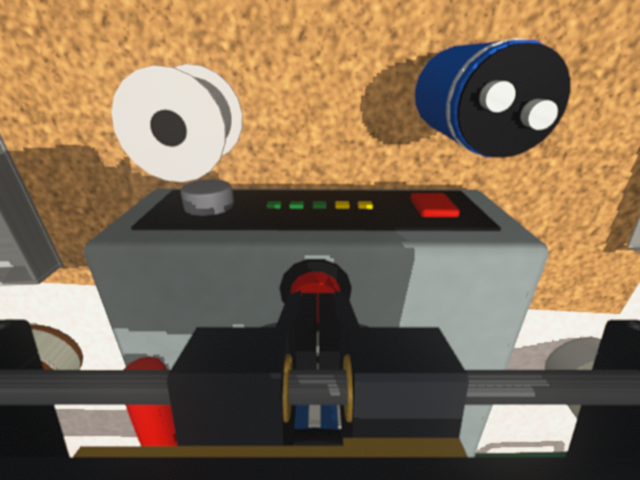

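Request:
send_rows --moves '[0,0,0.001,0,0,0,0,0,0.002,0,0,0,0,0,0.003,0,0,0,0,0,0.003,0,0,0,0,0,0.003,0,0,0]'

```text
clock: 8.78
tool_pos: [0.4568, 0.0267, 0.1214]
eef_rot: [-0.032, 0.996, 0.001, 0.087]
contact_force: [-0.1, -0.2, -0.7]
opening: 0.004
```

Request:
send_rows --moves '[0,0,-0.02,0,0,0,0.005,0,-0.05,0,0,0,0.01,0,-0.085,0,0,0,0.02,0,-0.1,0,0,0,0.02,0,-0.1,0,0,0]'

```text
clock: 9.2
tool_pos: [0.419, 0.025, 0.2173]
eef_rot: [-0.033, 0.996, 0.001, 0.086]
contact_force: [0.9, -1.7, -0.6]
opening: 0.003
```

```bash
python3 - <<'E'
from h import *
out=[]
for n in ['side','scene','wrist']:
    p=snap(n,n+'8')
    q=proj(p,[BT+[0,0,.104],BT+[0,0,.114]]).round(1); print(n,q.tolist())
    c=q[0].astype(int); h=30 if n!='wrist' else 60
    im=p['image'][max(0,c[1]-h):c[1]+h,max(0,c[0]-h):c[0]+h,::-1].copy()
    out.append(cv2.resize(im,(260,260),interpolation=cv2.INTER_CUBIC))
    w=cloud(p); hsv=cv2.cvtColor(p['image'],cv2.COLOR_RGB2HSV)
    m=((hsv[...,0]<8)|(hsv[...,0]>172))&(hsv[...,1]>140)&(np.hypot(w[...,0]-BT[0],w[...,1]-BT[1])<.03)
    print(m.sum(), np.nanpercentile(w[m],[5,25,50,75,95],axis=0).round(4).tolist() if m.any() else '')
cv2.imwrite('pics/c8.png',np.hstack(out))
E
```

```text
side [[359.0, 232.5], [359.3, 231.0]]
134 [[0.4481, 0.0163, 0.104], [0.4537, 0.0221, 0.1124], [0.4597, 0.0279, 0.1142], [0.4656, 0.034, 0.1164], [0.4705, 0.0392, 0.1196]]
scene [[294.3, 216.9], [294.3, 214.3]]
69 [[0.4504, 0.0145, 0.1051], [0.4555, 0.0181, 0.11], [0.46, 0.0221, 0.1134], [0.4634, 0.029, 0.115], [0.4668, 0.0352, 0.1179]]
wrist [[319.3, 259.8], [319.4, 266.3]]
930 [[0.4453, 0.0131, 0.1055], [0.4489, 0.0186, 0.1139], [0.4546, 0.0239, 0.1151], [0.4612, 0.0293, 0.1156], [0.4679, 0.0349, 0.1162]]
```

View pics/c8.png

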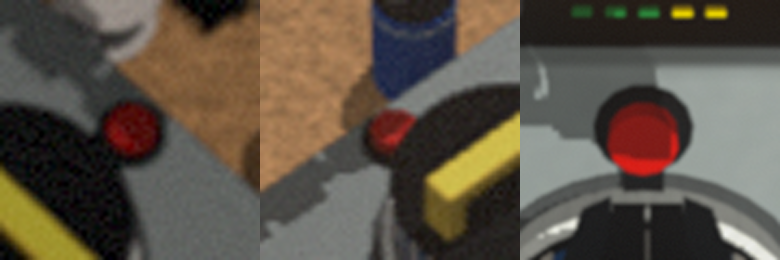

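View pics/wrist8.png

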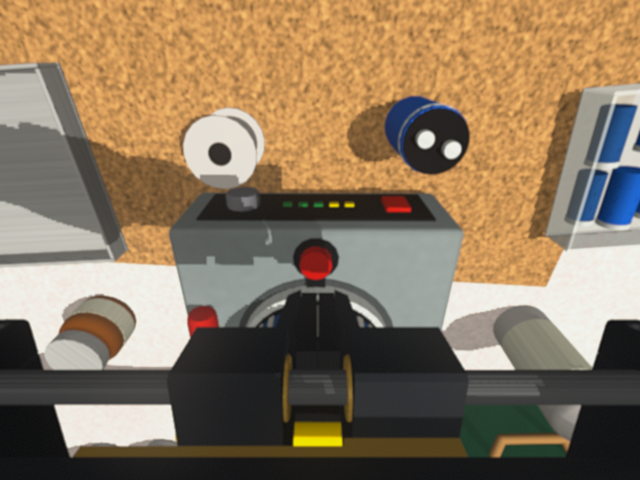

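```bash
python3 - <<'E'
from h import *
s=r.get_state(); R=Ro.from_quat(s['eef_rot'])
P=s['tool_pos']; print(P)
out=[]
for n in ['scene','side','wrist']:
    p=snap(n,n+'9'); w=cloud(p)
    t=(w.reshape(-1,3)-P)@R.as_matrix()  # tool coords
    m=(abs(t[:,0])<.03)&(abs(t[:,1])<.03)&(t[:,2]>-.03)&(t[:,2]<.04)
    print(n,m.sum(),np.percentile(t[m],[1,10,50,90,99],axis=0).round(4).tolist() if m.sum() else '')
    q=proj(p,[P+R.apply([0,0,.025]),P]); c=q[0].astype(int); h=40
    im=p['image'][max(0,c[1]-h):c[1]+h,max(0,c[0]-h):c[0]+h,::-1].copy()
    im=cv2.resize(im,(400,400),interpolation=cv2.INTER_CUBIC)
    cv2.circle(im,(200,200),3,(0,255,0),-1); d=(q[1]-q[0])*5; cv2.circle(im,(int(200+d[0]),int(200+d[1])),3,(255,255,0),-1)
    if n!='wrist': out.append(im)
cv2.imwrite('pics/c9.png',np.hstack(out))
E
```

```text
[0.42000212 0.02454992 0.21754512]
scene 170 [[-0.015, -0.015, -0.0298], [-0.0131, -0.0133, -0.0271], [-0.0098, -0.0014, -0.0141], [-0.0012, 0.0125, 0.0003], [0.0092, 0.017, 0.0048]]
side 122 [[-0.0123, -0.0137, -0.0293], [-0.011, -0.0108, -0.0244], [-0.0097, -0.0001, -0.0127], [-0.0081, 0.0139, 0.0004], [-0.002, 0.017, 0.0045]]
wrist 2896 [[-0.0023, -0.0163, -0.0297], [0.0092, -0.0127, -0.0263], [0.01, -0.0017, -0.0154], [0.0114, 0.0098, -0.0009], [0.0118, 0.0133, 0.0046]]
```

View pics/c9.png

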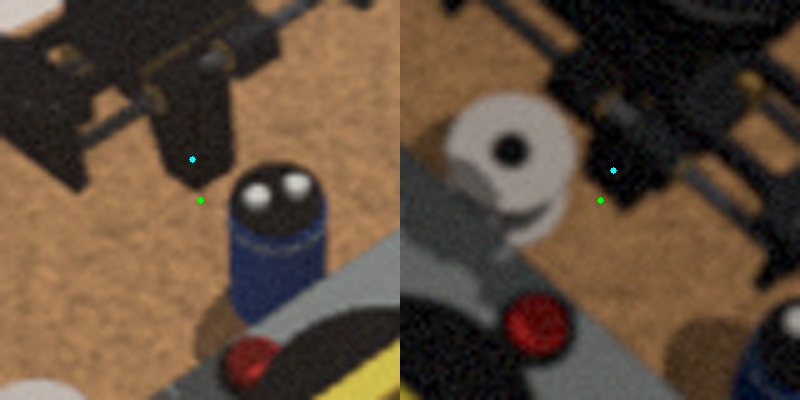

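Request:
send_rows --moves '[0,0,0,0,0,0,0,0,0,0,0,0,0,0,0,0,0,0,0,0,0,0,0,0,0,0,0,0,0,0]' --claw -1

```text
clock: 9.92
tool_pos: [0.4202, 0.0245, 0.2155]
eef_rot: [-0.032, 0.996, 0.001, 0.086]
contact_force: [0.5, -0.5, -0.5]
opening: 0.359
```

Request:
send_rows --moves '[0,0,0,0,0,0,0,0,0,0,0,0,0,0,0,0,0,0,0,0,0,0,0,0,0,0,0,0,0,0]'

```text
clock: 10.33
tool_pos: [0.4202, 0.0245, 0.2156]
eef_rot: [-0.032, 0.996, 0.001, 0.086]
contact_force: [0.3, -0.9, -0.2]
opening: 0.737
```

```bash
python3 - <<'E'
from h import *
s=r.get_state(); R=Ro.from_quat(s['eef_rot'])
P=s['tool_pos']; print(P,s['opening'])
for n in ['scene','side','wrist']:
    p=snap(n,n+'10'); w=cloud(p)
    t=(w.reshape(-1,3)-P)@R.as_matrix()
    m=(abs(t[:,0])<.03)&(abs(t[:,1])<.08)&(t[:,2]>-.08)&(t[:,2]<.045)
    for sg in (1,-1):
        k=m&(t[:,1]*sg>.03)&(abs(t[:,0])<.015)
        print(n,sg,k.sum(),np.percentile(t[k],[1,10,50,90,99],axis=0).round(4).tolist() if k.sum() else '')
E
```

```text
[0.42020552 0.02447812 0.2155515 ] 0.7371434129117109
scene 1 231 [[-0.0144, 0.0327, -0.0783], [-0.0128, 0.0348, -0.066], [-0.0077, 0.0413, -0.0301], [0.004, 0.0491, -0.0042], [0.0091, 0.0795, 0.0035]]
scene -1 131 [[-0.0142, -0.0481, -0.0718], [-0.0125, -0.0467, -0.0362], [-0.0095, -0.0431, -0.0209], [0.004, -0.0333, -0.0026], [0.0092, -0.0303, 0.0028]]
side 1 52 [[-0.0123, 0.0362, -0.0269], [-0.0115, 0.0374, -0.0233], [-0.0093, 0.0441, -0.0121], [-0.0077, 0.0501, 0.0002], [-0.006, 0.051, 0.0032]]
side -1 152 [[-0.012, -0.0481, -0.0681], [-0.0108, -0.0454, -0.0449], [-0.0083, -0.0388, -0.024], [0.0053, -0.0332, -0.0043], [0.009, -0.0324, 0.0022]]
wrist 1 6715 [[-0.009, 0.0351, -0.0788], [-0.0034, 0.0357, -0.0738], [0.0096, 0.0426, -0.0409], [0.0117, 0.049, -0.0097], [0.0143, 0.0768, 0.0019]]
wrist -1 7271 [[-0.0096, -0.0793, -0.0791], [-0.004, -0.0517, -0.0757], [0.0092, -0.0451, -0.0418], [0.0116, -0.0384, -0.0108], [0.0141, -0.0376, 0.0017]]
```

View pics/wrist10.png

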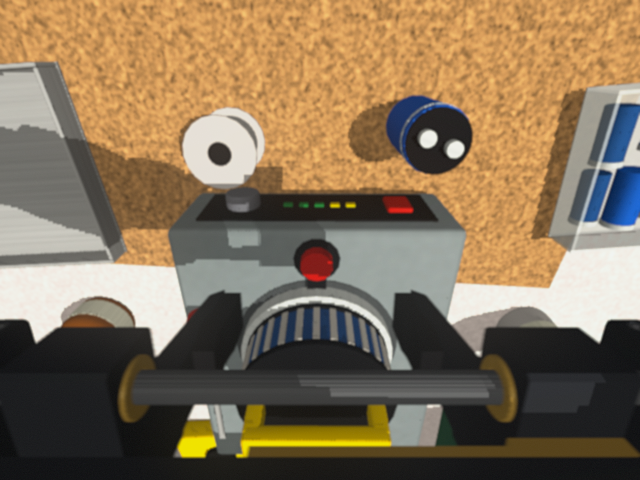

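View pics/scene10.png

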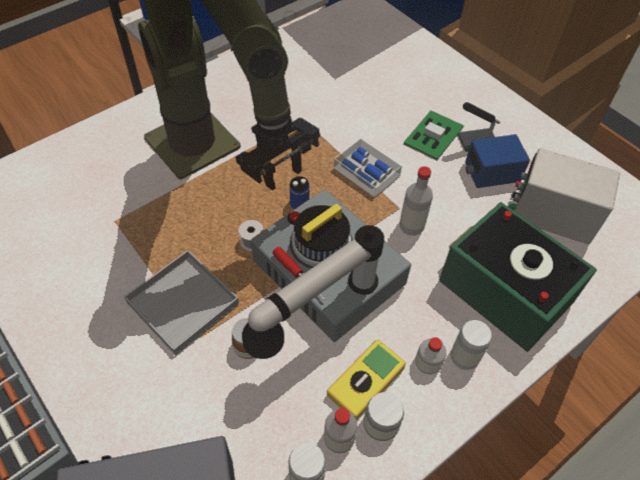

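```bash
python3 - <<'E'
from h import *
s=r.get_state(); R=Ro.from_quat(s['eef_rot']); P=s['tool_pos']
T=[]
for n in ['scene','side']:
    p=imaging.snapshot(n); w=cloud(p)
    t=(w.reshape(-1,3)-P)@R.as_matrix()
    T.append(t[(abs(t[:,0])<.06)&(abs(t[:,1])<.12)&(t[:,2]>-.12)&(t[:,2]<.03)])
T=np.vstack(T)
for a in np.arange(-.11,.11,.01):
    k=T[(T[:,1]>a)&(T[:,1]<a+.01)]
    if len(k): print(round(a,2),len(k),'x',k[:,0].min().round(3),k[:,0].max().round(3),'zmax',np.sort(k[:,2])[-4:].round(3) )
E
```

```text
-0.1 91 x -0.036 0.028 zmax [-0.086 -0.086 -0.085 -0.085]
-0.09 431 x -0.04 0.034 zmax [-0.06  -0.06  -0.06  -0.059]
-0.08 340 x -0.039 0.034 zmax [-0.063 -0.062 -0.061 -0.06 ]
-0.07 378 x -0.038 0.033 zmax [-0.065 -0.065 -0.064 -0.063]
-0.06 296 x -0.039 0.022 zmax [-0.006 -0.005 -0.003 -0.002]
-0.05 385 x -0.037 0.025 zmax [0.003 0.004 0.005 0.006]
-0.04 263 x -0.03 0.023 zmax [0.001 0.004 0.004 0.004]
-0.03 136 x -0.03 -0.016 zmax [-0.074 -0.074 -0.073 -0.07 ]
-0.02 137 x -0.029 -0.011 zmax [-0.072 -0.071 -0.071 -0.07 ]
-0.01 135 x -0.032 -0.015 zmax [-0.071 -0.071 -0.07  -0.07 ]
-0.0 134 x -0.029 0.01 zmax [-0.073 -0.072 -0.072 -0.071]
0.01 159 x -0.03 0.009 zmax [-0.073 -0.072 -0.072 -0.07 ]
0.02 173 x -0.03 0.022 zmax [-0.074 -0.073 -0.073 -0.073]
0.03 164 x -0.031 0.023 zmax [-0.003 -0.003 -0.002 -0.001]
0.04 394 x -0.038 0.023 zmax [0.003 0.004 0.005 0.008]
0.05 381 x -0.037 0.023 zmax [-0.001 -0.001  0.001  0.004]
0.06 339 x -0.038 0.03 zmax [-0.065 -0.065 -0.064 -0.064]
0.07 354 x -0.04 0.036 zmax [-0.065 -0.065 -0.065 -0.064]
0.08 373 x -0.041 0.037 zmax [-0.061 -0.06  -0.06  -0.06 ]
0.09 172 x -0.035 0.035 zmax [-0.086 -0.086 -0.083 -0.083]
```

All three cameras agree that the fingertips are only about 5 mm ahead of the reported TCP, not 25 mm. The tip-to-body distance (65 mm) is right, so the reported TCP is about 20 mm off along the tool axis. I'll use the measured offset and press again.

```bash
cat >> h.py <<'E'
TIP=.0048
def press(z):
    tip=BT+EX*.003+[0,0,z+.0016]
    return tip-TIP*RP.apply([0,0,1]),RP
E
python3 - <<'E'
from h import *
P=r.get_state()['tool_pos'];b=press(.13)[0]; print(P,b)
rows([(P,RP),(P,RP),(P+(b-P)*.4,RP),(P+(b-P)*.8,RP),(b,RP)])
E
```

```text
[0.4201839  0.02447806 0.2155487 ] [0.46036233 0.02743415 0.13632708]
[0.0, 0.0, 0.0, -0.2, -0.1, 0.2, 0.0, 0.0, 0.0, -0.2, -0.1, 0.2, -0.0104, 0.0003, 0.034, -0.2, -0.1, 0.2, -0.0209, 0.0006, 0.068, -0.2, -0.1, 0.2, -0.0261, 0.0007, 0.085, -0.2, -0.1, 0.2]
```

Request:
send_rows --moves '[0,0,0,0,0,0,-0.01,0,0.01,0,0,0,-0.02,0,0.02,0,0,0,-0.026,0,0.03,0,0,0,-0.026,0.001,0.03,0,0,0]' --claw 1

```text
clock: 11.0
tool_pos: [0.4519, 0.0274, 0.1895]
eef_rot: [-0.032, 0.996, 0.001, 0.086]
contact_force: [-0.0, -2.0, 0.8]
opening: 0.637
```

Request:
send_rows --moves '[0,0,0.01,0,0,0,0,0,0.025,0,0,0,0,0,0.04,0,0,0,0,0,0.05,0,0,0,0,0,0.05,0,0,0]'

```text
clock: 11.42
tool_pos: [0.4596, 0.0279, 0.1392]
eef_rot: [-0.033, 0.996, 0.0, 0.085]
contact_force: [-0.2, 0.5, 0.1]
opening: 0.261
```

```bash
python3 - <<'E'
from h import *
print(r.get_state()['tool_pos'],r.get_state()['opening'],press(.12)[0])
rows([press(z) for z in [.12,.117,.114,.111,.108]])
E
```

```text
[0.45963681 0.02788252 0.13916549] 0.260569706275184 [0.46036233 0.02743415 0.12632708]
[0.0015, -0.0004, 0.0128, -0.3, -0.3, 0.2, 0.002, -0.0004, 0.0157, -0.3, -0.3, 0.2, 0.0025, -0.0004, 0.0187, -0.3, -0.3, 0.2, 0.003, -0.0004, 0.0216, -0.3, -0.3, 0.2, 0.0035, -0.0004, 0.0246, -0.3, -0.3, 0.2]
```

Wait for the fingers to close fully, then press down.

Request:
send_rows --moves '[0.001,0,0.003,0,0,0,0.001,0,0.006,0,0,0,0.0015,0,0.009,0,0,0,0.0015,0,0.012,0,0,0,0.0015,0,0.012,0,0,0]'

```text
clock: 11.83
tool_pos: [0.4602, 0.0279, 0.1275]
eef_rot: [-0.033, 0.996, 0.0, 0.085]
contact_force: [0.6, 0.2, -0.1]
opening: 0.008
```

Request:
send_rows --moves '[0,0,0.003,0,0,0,0,0,0.006,0,0,0,0,0,0.009,0,0,0,0,0,0.012,0,0,0,0,0,0.013,0,0,0]'

```text
clock: 12.25
tool_pos: [0.4617, 0.0279, 0.1145]
eef_rot: [-0.033, 0.996, 0.0, 0.085]
contact_force: [-2.3, -0.1, 5.0]
opening: 0.008
```

```bash
python3 - <<'E'
from h import *
s=r.get_state();print(s['tool_pos'],s['contact_force'],s['opening'],press(.104)[0])
E
```

```text
[0.46172372 0.02790107 0.11454701] [-2.27148515 -0.13267363  4.96387976] 0.00815008550440752 [0.46036233 0.02743415 0.11032708]
```

Contact shows as 5 N on the button. I'll press further, straight down.

Request:
send_rows --moves '[0.0005,0,0.002,0,0,0,0.001,0,0.004,0,0,0,0.001,0,0.005,0,0,0,0.0015,0,0.006,0,0,0,0.0015,0,0.007,0,0,0]'

```text
clock: 12.67
tool_pos: [0.4618, 0.0279, 0.1096]
eef_rot: [-0.033, 0.996, 0.0, 0.087]
contact_force: [-10.0, -2.1, 51.2]
opening: 0.008
```

```bash
python3 - <<'E'
from h import *
s=r.get_state();print(s['tool_pos'],s['contact_force'],s['opening'],press(.104)[0])
E
```

```text
[0.46177808 0.02790454 0.10957556] [-10.02914577  -2.10425766  51.23624244] 0.008127979259132867 [0.46036233 0.02743415 0.11032708]
```

Request:
send_rows --moves '[0,0,-0.02,0,0,0,0.006,0,-0.05,0,0,0,0.012,0,-0.085,0,0,0,0.022,0,-0.115,0,0,0,0.022,0,-0.125,0,0,0]' --claw 0

```text
clock: 13.08
tool_pos: [0.4288, 0.0248, 0.2085]
eef_rot: [-0.032, 0.996, -0.001, 0.087]
contact_force: [1.7, -0.1, -0.3]
opening: 0.361
```

```bash
python3 - <<'E'
from h import *
s=r.get_state();print(s['tool_pos'],s['contact_force'],s['opening'])
out=[]
for n in ['side','scene','wrist']:
    p=snap(n,n+'11')
    q=proj(p,[BT+[0,0,.104]]); c=q[0].astype(int); h=30 if n!='wrist' else 60
    im=p['image'][max(0,c[1]-h):c[1]+h,max(0,c[0]-h):c[0]+h,::-1].copy()
    out.append(cv2.resize(im,(260,260),interpolation=cv2.INTER_CUBIC))
    w=cloud(p); hsv=cv2.cvtColor(p['image'],cv2.COLOR_RGB2HSV)
    m=((hsv[...,0]<8)|(hsv[...,0]>172))&(hsv[...,1]>140)&(np.hypot(w[...,0]-BT[0],w[...,1]-BT[1])<.03)
    print(m.sum(), np.nanpercentile(w[m],[5,25,50,75,95],axis=0).round(4).tolist() if m.any() else '')
    x=w.reshape(-1,3);hs=hsv.reshape(-1,3)
    ye=(hs[:,0]>20)&(hs[:,0]<35)&(hs[:,1]>140)&(x[:,2]>.185)&(x[:,2]<.21)&(abs(x[:,0]-.56)<.1)
    if ye.sum()>50: print('yellow',ye.sum(),np.median(x[ye],0),cv2.minAreaRect(x[ye][:,:2].astype(np.float32)*1000))
cv2.imwrite('pics/c11.png',np.hstack(out))
E
```

```text
[0.42883141 0.02484506 0.20848176] [ 1.68724965 -0.10307925 -0.34527791] 0.3613965410733898
24 [[0.4318, 0.0117, 0.1048], [0.4352, 0.0216, 0.1066], [0.438, 0.0289, 0.3122], [0.4547, 0.0356, 0.3589], [0.4663, 0.0448, 0.3691]]
yellow 535 [0.55438448 0.03598568 0.20065257] ((553.2156982421875, 33.44120788574219), (20.513822555541992, 104.2278823852539), 3.331313371658325)
0 
yellow 416 [0.55802255 0.02778788 0.19925395] ((555.2952880859375, 31.332128524780273), (24.99215316772461, 101.20144653320312), 1.8987137079238892)
0 
yellow 3816 [0.54342612 0.02945463 0.19716894] ((544.94482421875, 29.129243850708008), (10.84116268157959, 102.96698760986328), 3.5156497955322266)
```

View pics/c11.png

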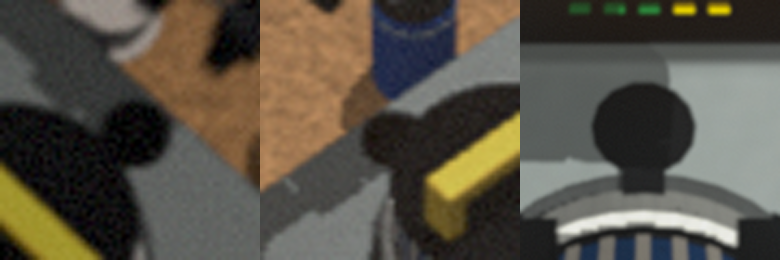

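```bash
cat >> h.py <<'E'
HD=np.array([.5533,.0332,0])
RG=yaw(YW)
E
python3 - <<'E'
from h import *
from scipy.spatial.transform import Slerp
s=r.get_state(); P=s['tool_pos'];Q=Ro.from_quat(s['eef_rot'])
sl=Slerp([0,1],Ro.concatenate([Q,RG])); print((Q.inv()*RG).magnitude()*57.3)
b=HD+[0,0,.235]
def pt(i):
    f=i/15; g=min(1,max(0,(i-1)/10)); X=P+(b-P)*g; X[2]=P[2]+(.235-P[2])*min(1,i/4); return X,sl(f)
st=None
for k in range(3):
    t=[pt(i) for i in range(5*k+1,5*k+6)]; rows(t,st); st=t[-1]
E
```

```text
90.50656520431805
[-0.0011, -0.0, -0.0061, 0.5, 0.6, 6.0, -0.0144, 0.0, -0.01, 1.1, 1.1, 12.0, -0.0277, 0.0001, -0.0139, 1.6, 1.7, 18.0, -0.041, 0.0001, -0.0178, 2.1, 2.2, 23.9, -0.0531, 0.0002, -0.0156, 2.6, 2.8, 29.9]
[-0.0106, 0.0063, 0.0015, 0.5, 0.6, 6.0, -0.0211, 0.0125, 0.003, 1.1, 1.1, 12.0, -0.0317, 0.0188, 0.0045, 1.6, 1.7, 18.0, -0.0422, 0.025, 0.006, 2.1, 2.2, 23.9, -0.0528, 0.0313, 0.0075, 2.6, 2.8, 29.9]
[-0.0061, 0.0107, 0.0007, 0.5, 0.6, 6.0, -0.0061, 0.0107, 0.0007, 1.1, 1.1, 12.0, -0.0061, 0.0107, 0.0007, 1.6, 1.7, 18.0, -0.0061, 0.0107, 0.0007, 2.1, 2.2, 23.9, -0.0061, 0.0107, 0.0007, 2.6, 2.8, 29.9]
```

Request:
send_rows --moves '[-0.001,0,-0.006,0.5,0.6,6,-0.0145,0,-0.01,1.1,1.1,12,-0.0275,0,-0.014,1.6,1.7,18,-0.041,0,-0.018,2.1,2.2,24,-0.053,0,-0.0155,2.6,2.8,30]'

```text
clock: 13.65
tool_pos: [0.4809, 0.0273, 0.2345]
eef_rot: [0.232, 0.971, -0.0, 0.064]
contact_force: [-0.4, 0.7, -0.3]
opening: 0.505
```

Request:
send_rows --moves '[-0.0105,0.006,0.0015,0.5,0.6,6,-0.021,0.0125,0.003,1.1,1.1,12,-0.0315,0.019,0.0045,1.6,1.7,18,-0.042,0.025,0.006,2.1,2.2,24,-0.053,0.031,0.0075,2.6,2.8,30]'

```text
clock: 14.07
tool_pos: [0.5435, 0.0301, 0.2328]
eef_rot: [0.479, 0.877, -0.001, 0.034]
contact_force: [0.0, 0.5, -0.5]
opening: 0.501
```

```bash
python3 - <<'E'
from h import *
from scipy.spatial.transform import Slerp
s=r.get_state(); P=s['tool_pos'];Q=Ro.from_quat(s['eef_rot']);print(P,s['contact_force'],s['opening'])
sl=Slerp([0,1],Ro.concatenate([Q,RG])); print((Q.inv()*RG).magnitude()*57.3)
b=HD+[0,0,.235]
rows([(P+(b-P)*f,sl(f)) for f in [.2,.4,.6,.8,1]])
E
```

```text
[0.54354701 0.03007366 0.23281623] [ 0.04808142  0.52701333 -0.48750719] 0.5007937679231711
29.423823503251857
[-0.0006, 0.002, -0.0003, 0.5, 0.6, 5.8, -0.0011, 0.004, -0.0007, 1.0, 1.2, 11.7, -0.0017, 0.006, -0.001, 1.5, 1.8, 17.5, -0.0022, 0.008, -0.0014, 2.0, 2.4, 23.3, -0.0028, 0.01, -0.0017, 2.5, 3.0, 29.2]
```

Request:
send_rows --moves '[-0.0005,0.002,0,0.5,0.6,6,-0.001,0.004,-0.0005,1,1.2,12,-0.0015,0.006,-0.001,1.5,1.8,18,-0.002,0.008,-0.0015,2,2.4,24,-0.003,0.01,-0.0015,2.5,3,29.2]'

```text
clock: 14.48
tool_pos: [0.554, 0.032, 0.2329]
eef_rot: [0.687, 0.727, -0.001, 0.001]
contact_force: [-1.0, 0.0, -0.5]
opening: 0.5
```

```bash
python3 - <<'E'
from h import *
s=r.get_state();print(s['tool_pos'],s['q'])
rows([(HD+[0,0,z],RG) for z in [.225,.21,.195,.183,.1775]])
snap('side','side12');snap('wrist','wrist12')
E
```

```text
[0.55395302 0.03201082 0.23294466] [ 0.0249756   0.61694515 -0.27614315  1.78788111  0.23240171  0.77026971
 -0.31485169]
[0.0012, -0.0006, 0.0079, -0.1, 0.2, -0.3, 0.0013, -0.0006, 0.0229, -0.1, 0.2, -0.3, 0.0013, -0.0005, 0.0379, -0.1, 0.2, -0.3, 0.0014, -0.0005, 0.0499, -0.1, 0.2, -0.3, 0.0014, -0.0005, 0.0554, -0.1, 0.2, -0.3]
```

View pics/side12.png

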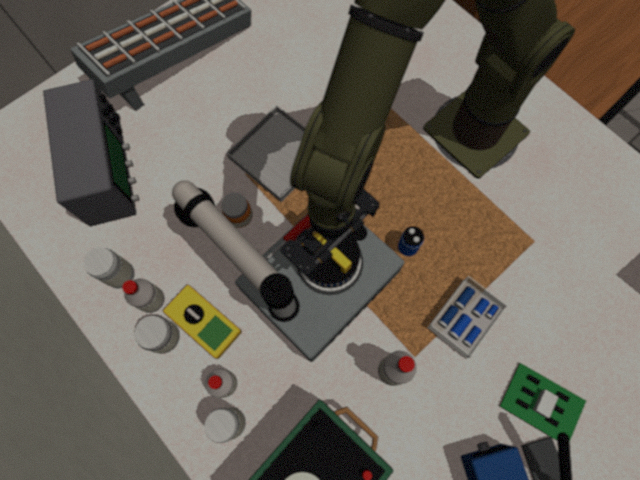

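View pics/wrist12.png

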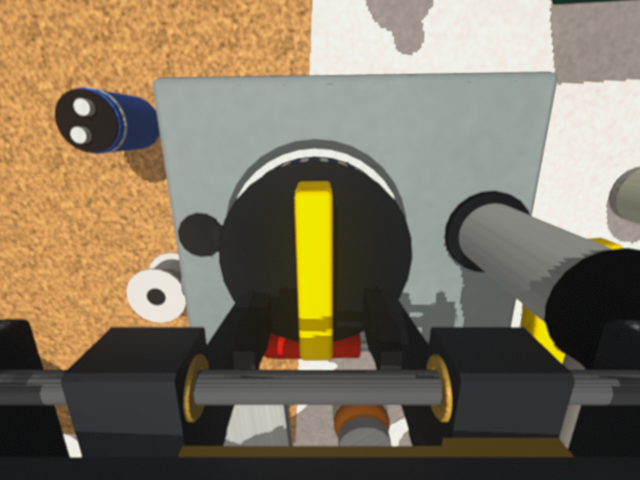

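Request:
send_rows --moves '[0.001,-0.0005,0.008,0,0,-0.3,0.001,-0.0005,0.023,0,0.2,-0.3,0.0015,-0.0005,0.038,0,0.2,-0.3,0.0015,-0.0005,0.05,0,0.2,-0.3,0.0015,-0.0005,0.055,0,0.2,-0.3]'

```text
clock: 15.0
tool_pos: [0.5522, 0.0326, 0.1753]
eef_rot: [0.683, 0.731, -0.002, -0.001]
contact_force: [0.9, 0.2, -0.5]
opening: 0.497
```

```bash
python3 - <<'E'
from h import *
s=r.get_state();print(s['tool_pos'],s['contact_force'],s['moment'],(Ro.from_quat(s['eef_rot'])*RG.inv()).as_rotvec(degrees=True))
p=imaging.snapshot('side')
rows([(HD+[0,0,.177],RG)]*5)
E
```

```text
[0.5522015  0.03258672 0.17530768] [ 0.9275523   0.1914409  -0.49088039] [-0.00102633  0.0142477   0.02394091] [-0.08654096  0.24809508  0.33612197]
[0.0004, 0.0012, -0.0017, -0.3, 0.1, 0.3, 0.0004, 0.0012, -0.0017, -0.3, 0.1, 0.3, 0.0004, 0.0012, -0.0017, -0.3, 0.1, 0.3, 0.0004, 0.0012, -0.0017, -0.3, 0.1, 0.3, 0.0004, 0.0012, -0.0017, -0.3, 0.1, 0.3]
```

Request:
send_rows --moves '[0.0005,0.001,-0.0015,-0.2,0,0.3,0.0005,0.001,-0.0015,-0.2,0,0.3,0.0005,0.001,-0.0015,-0.2,0,0.3,0.0005,0.001,-0.0015,-0.2,0,0.3,0.0005,0.001,-0.0015,-0.2,0,0.3]' --claw 1 --grip_force 45

```text
clock: 15.47
tool_pos: [0.5535, 0.0333, 0.1774]
eef_rot: [0.685, 0.729, -0.0, 0.0]
contact_force: [0.5, -0.4, 0.8]
opening: 0.214
```

Request:
send_rows --moves '[0,0,0,0,0,0,0,0,0,0,0,0,0,0,0,0,0,0,0,0,0,0,0,0,0,0,0,0,0,0]'

```text
clock: 15.88
tool_pos: [0.5533, 0.0331, 0.1774]
eef_rot: [0.685, 0.729, -0.001, 0.0]
contact_force: [-1.2, -0.5, -1.6]
opening: 0.211
```

```bash
python3 - <<'E'
from h import *
s=r.get_state();print(s['tool_pos'],s['contact_force'],s['moment'],s['opening'],(Ro.from_quat(s['eef_rot'])*RG.inv()).as_rotvec(degrees=True),s['q'][6])
c=s['tool_pos']; print(c)
E
```

```text
[0.55328478 0.03312931 0.17738023] [-1.16893107 -0.50143587 -1.60738464] [-0.10393472  0.15217815  0.00438779] 0.21073253106298448 [-0.0696344   0.02484303  0.01690325] -0.3445052705603961
[0.55328478 0.03312931 0.17738023]
```

Request:
send_rows --moves '[0,0,0,0,0,-3,0,0,0,0,0,-7,0,0,0,0,0,-12,0,0,0,0,0,-17,0,0,0,0,0,-21]'

```text
clock: 16.3
tool_pos: [0.5535, 0.0331, 0.1774]
eef_rot: [0.539, 0.842, -0.0, 0.0]
contact_force: [0.5, 1.2, -2.2]
opening: 0.215
```

```bash
cat > chk.py <<'E'
from h import *
s=r.get_state();R=Ro.from_quat(s['eef_rot']); 
e=(R*BASE.inv()).as_euler('zyx',degrees=True)
print(s['tool_pos'].round(4),'F',s['contact_force'].round(1),'M',s['moment'].round(2),'open',round(s['opening'],3),'yaw-tilt',e.round(2),'turn',round(e[0]-YW,2),'q7',s['q'][6].round(2))
E
python3 chk.py
```

```text
[0.5535 0.0331 0.1774] F [ 0.5  1.2 -2.2] M [ 0.03 -0.01 -0.02] open 0.215 yaw-tilt [24.79  0.   -0.06] turn 21.24 q7 -0.08
```

Request:
send_rows --moves '[0,0,0,0,0,-5,0,0,0,0,0,-10,0,0,0,0,0,-15,0,0,0,0,0,-20,0,0,0,0,0,-25]'

```text
clock: 16.72
tool_pos: [0.5536, 0.033, 0.1774]
eef_rot: [0.342, 0.94, -0.001, 0.0]
contact_force: [0.1, -0.6, -1.4]
opening: 0.217
```

```bash
python3 chk.py
```

```text
[0.5536 0.033  0.1774] F [ 0.1 -0.6 -1.4] M [ 0.05 -0.07 -0.03] open 0.217 yaw-tilt [ 5.003e+01 -2.000e-02 -7.000e-02] turn 46.48 q7 0.25
```

Request:
send_rows --moves '[0,0,0,0,0,-5,0,0,0,0,0,-10,0,0,0,0,0,-15,0,0,0,0,0,-20,0,0,0,0,0,-25]'

```text
clock: 17.13
tool_pos: [0.5538, 0.0328, 0.1774]
eef_rot: [0.128, 0.992, -0.001, 0.0]
contact_force: [-0.1, -0.8, -1.4]
opening: 0.215
```

```bash
python3 chk.py; python3 -c "
from h import *
snap('side','side13')"
```

```text
[0.5538 0.0328 0.1774] F [-0.1 -0.8 -1.4] M [ 0.06 -0.05  0.02] open 0.215 yaw-tilt [ 7.525e+01 -3.000e-02 -7.000e-02] turn 71.7 q7 0.59
```

View pics/side13.png

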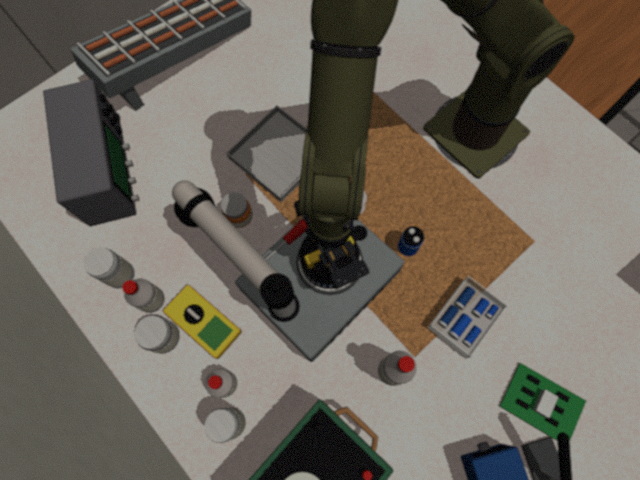

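Request:
send_rows --moves '[0,0,0,0,0,-4,0,0,0,0,0,-8,0,0,0,0,0,-11,0,0,0,0,0,-12.5,0,0,0,0,0,-13.5]'

```text
clock: 17.6
tool_pos: [0.5528, 0.0328, 0.1775]
eef_rot: [0.01, 1.0, -0.001, -0.001]
contact_force: [-5.1, -0.4, 4.1]
opening: 0.217
```

```bash
python3 chk.py
```

```text
[0.5528 0.0328 0.1775] F [-5.1 -0.4  4.1] M [ 0.22  0.93 -0.6 ] open 0.217 yaw-tilt [ 8.886e+01  8.000e-02 -7.000e-02] turn 85.31 q7 0.78
```

Request:
send_rows --moves '[0,0,0,0,0,-1,0,0,0,0,0,-2,0,0,0,0,0,-2,0,0,0,0,0,-2,0,0,0,0,0,-2]'

```text
clock: 18.02
tool_pos: [0.5528, 0.0328, 0.1775]
eef_rot: [-0.007, 1.0, -0.001, -0.001]
contact_force: [-2.7, 1.0, 0.6]
opening: 0.214
```

```bash
python3 chk.py
```

```text
[0.5528 0.0328 0.1775] F [-2.7  1.   0.6] M [ 0.24  0.43 -0.86] open 0.214 yaw-tilt [ 9.081e+01  9.000e-02 -7.000e-02] turn 87.26 q7 0.8
```

At the firm stop: 87° of tool turn, the last of it slipping, with the moment rising. I ease the twist slightly and lift straight up.

Request:
send_rows --moves '[0,0,0,0,0,1,0,0,-0.004,0,0,1,0,0,-0.01,0,0,1,0,0,-0.018,0,0,1,0,0,-0.026,0,0,1]'

```text
clock: 18.43
tool_pos: [0.5532, 0.0328, 0.2042]
eef_rot: [0.001, 1.0, -0.001, -0.0]
contact_force: [-0.6, 0.7, -5.8]
opening: 0.217
```

```bash
python3 chk.py
```

```text
[0.5532 0.0328 0.2042] F [-0.6  0.7 -5.8] M [ 0.1  -0.1   0.03] open 0.217 yaw-tilt [ 8.99e+01  5.00e-02 -8.00e-02] turn 86.35 q7 0.83
```

```bash
python3 - <<'E'
from h import *
s=r.get_state();P=s['tool_pos'];R=yaw(90)
U=np.array([.553,.033,.242]);D=np.array([.438,-.290,.242])
L=[np.array([.553,.033,.215]),np.array([.553,.033,.23]),U,U+[-.005,-.008,0],U+(D-U)*.08]
L+=[U+(D-U)*f for f in [.15,.24,.33,.42,.51, .60,.69,.78,.86,.92,.96,.99,1,1,1]]
st=None
for k in range(0,20,5):
    t=[(x,R) for x in L[k:k+5]]; rows(t,st); st=t[-1]
E
```

```text
[0.0002, 0.0002, -0.0108, -0.1, -0.0, -0.1, 0.0002, 0.0002, -0.0258, -0.1, -0.0, -0.1, 0.0002, 0.0002, -0.0378, -0.1, -0.0, -0.1, 0.0052, -0.0078, -0.0378, -0.1, -0.0, -0.1, 0.0094, -0.0257, -0.0377, -0.1, -0.0, -0.1]
[0.008, -0.0226, 0.0, 0.0, 0.0, 0.0, 0.0184, -0.0517, 0.0, 0.0, 0.0, 0.0, 0.0288, -0.0807, 0.0, 0.0, 0.0, 0.0, 0.0391, -0.1098, 0.0, 0.0, 0.0, 0.0, 0.0495, -0.1389, 0.0, 0.0, 0.0, 0.0]
[0.0103, -0.0291, 0.0, 0.0, 0.0, 0.0, 0.0207, -0.0581, 0.0, 0.0, 0.0, 0.0, 0.031, -0.0872, 0.0, 0.0, 0.0, 0.0, 0.0402, -0.113, 0.0, 0.0, 0.0, 0.0, 0.0472, -0.1324, 0.0, 0.0, 0.0, 0.0]
[0.0046, -0.0129, 0.0, 0.0, 0.0, 0.0, 0.008, -0.0226, 0.0, 0.0, 0.0, 0.0, 0.0092, -0.0258, 0.0, 0.0, 0.0, 0.0, 0.0092, -0.0258, 0.0, 0.0, 0.0, 0.0, 0.0092, -0.0258, 0.0, 0.0, 0.0, 0.0]
```

Request:
send_rows --moves '[0,0,-0.008,0,0,0,0,0,-0.018,0,0,0,0,0,-0.029,0,0,0,0,0,-0.036,0,0,0,0,0,-0.038,0,0,0]'

```text
clock: 18.85
tool_pos: [0.5541, 0.0332, 0.2441]
eef_rot: [0.001, 1.0, -0.0, 0.001]
contact_force: [0.0, -0.7, -3.6]
opening: 0.213
```

```bash
python3 chk.py;  python3 -c "
from h import *
snap('side','side14');snap('scene','scene14')"
```

```text
[0.5541 0.0332 0.2441] F [ 0.  -0.7 -3.6] M [ 0.16 -0.07  0.01] open 0.213 yaw-tilt [ 8.991e+01 -1.200e-01 -5.000e-02] turn 86.36 q7 0.87
```

View pics/scene14.png

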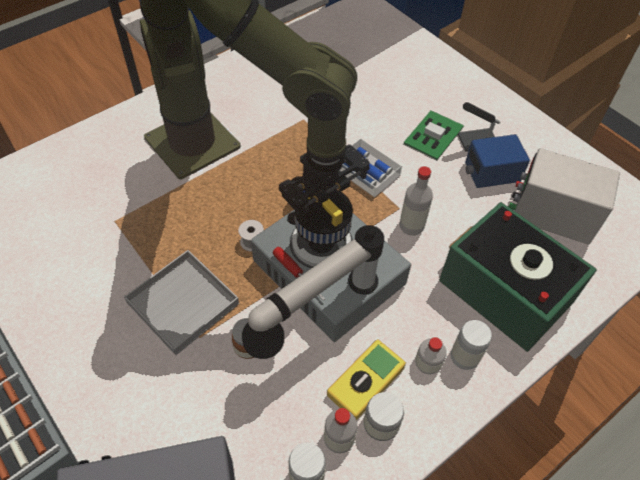

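The cartridge hangs free of the collar and level, at about (325,225). Next I carry it to the tray.

Request:
send_rows --moves '[0.003,-0.008,0,0,0,0,0.008,-0.022,0,0,0,0,0.016,-0.043,0,0,0,0,0.025,-0.068,0,0,0,0,0.034,-0.093,0,0,0,0]'

```text
clock: 19.37
tool_pos: [0.5181, -0.0615, 0.2423]
eef_rot: [0.0, 1.0, -0.001, -0.001]
contact_force: [1.6, 0.4, -3.4]
opening: 0.215
```

Request:
send_rows --moves '[0.008,-0.024,0,0,0,0,0.017,-0.048,0,0,0,0,0.026,-0.072,0,0,0,0,0.035,-0.096,0,0,0,0,0.043,-0.119,0,0,0,0]'

```text
clock: 19.78
tool_pos: [0.4733, -0.1825, 0.242]
eef_rot: [0.001, 1.0, -0.001, -0.002]
contact_force: [0.6, -0.8, -3.9]
opening: 0.217
```

```bash
python3 chk.py; python3 -c "
from h import *
P=r.get_state()['tool_pos'];D=np.array([.438,-.290,.243])
rows([(P+(D-P)*f,yaw(90)) for f in [.25,.5,.72,.88,1]])"
```

```text
[ 0.4733 -0.1825  0.242 ] F [ 0.6 -0.8 -3.9] M [ 0.09 -0.09 -0.05] open 0.217 yaw-tilt [89.91  0.19 -0.13] turn 86.36 q7 1.24
[0.0088, -0.0269, -0.0002, -0.1, -0.2, -0.1, 0.0176, -0.0538, -0.0003, -0.1, -0.2, -0.1, 0.0253, -0.0775, -0.0005, -0.1, -0.2, -0.1, 0.0309, -0.0947, -0.0006, -0.1, -0.2, -0.1, 0.0351, -0.1076, -0.0007, -0.1, -0.2, -0.1]
```

Request:
send_rows --moves '[0.009,-0.026,0,0,0,0,0.0175,-0.052,0,0,0,0,0.025,-0.076,0,0,-0.2,0,0.031,-0.094,0,0,-0.2,0,0.035,-0.1075,0,0,-0.2,0]'

```text
clock: 20.2
tool_pos: [0.4355, -0.2929, 0.2414]
eef_rot: [0.002, 1.0, -0.001, -0.001]
contact_force: [0.5, -0.3, -5.3]
opening: 0.217
```

```bash
python3 chk.py; python3 - <<'E'
from h import *
p=snap('scene','scene15')
w=cloud(p);x=w.reshape(-1,3)
for q in ['tray','cartridge']:
    a=imaging.pinpoint(q,p)[:1]
    for b in a: print(q,b['score'],rayz(p,np.array(b['point'])*[640,480],0 if q=='tray' else .165))
print(imaging.snapshot and '')
rows([(np.array([.438,-.290,z]),yaw(90)) for z in [.225,.2,.175,.15,.13]])
E
```

```text
[ 0.4355 -0.2929  0.2414] F [ 0.5 -0.3 -5.3] M [ 0.08 -0.08  0.  ] open 0.217 yaw-tilt [89.72  0.17 -0.17] turn 86.17 q7 1.46
tray 0.81 [ 0.4486557  -0.29167256  0.        ]
cartridge 0.41 [ 0.3646548  -0.26966656  0.165     ]

[-0.0013, 0.0013, 0.0166, -0.1, -0.1, -0.3, -0.0014, 0.0013, 0.0416, -0.1, -0.1, -0.3, -0.0014, 0.0014, 0.0666, -0.1, -0.1, -0.3, -0.0015, 0.0014, 0.0916, -0.1, -0.1, -0.3, -0.0015, 0.0014, 0.1116, -0.1, -0.1, -0.3]
```

View pics/scene15.png

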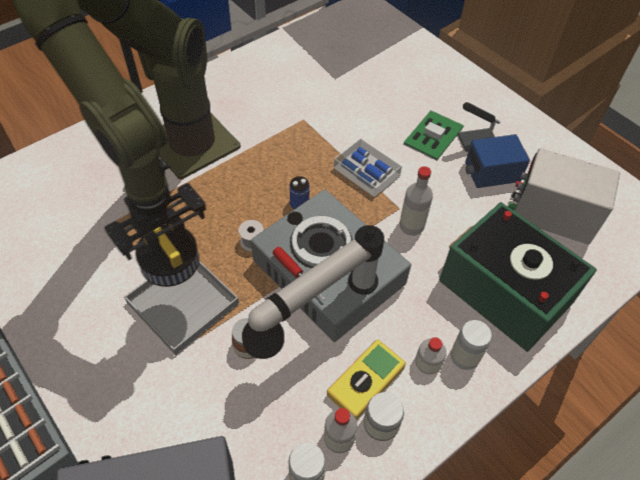

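Request:
send_rows --moves '[-0.001,0.001,0.01,0,0,0,-0.0015,0.0015,0.03,0,0,0,-0.0015,0.0015,0.052,0,0,0,-0.0015,0.0015,0.074,0,0,0,-0.0015,0.0015,0.094,0,0,0]'

```text
clock: 20.77
tool_pos: [0.4381, -0.288, 0.1459]
eef_rot: [0.001, 1.0, -0.0, -0.001]
contact_force: [0.1, 0.0, -4.4]
opening: 0.214
```

```bash
python3 chk.py; python3 - <<'E'
from h import *
p=snap('scene','scene16');p=snap('wrist','wrist16')
E
```

```text
[ 0.4381 -0.288   0.1459] F [ 0.1  0.  -4.4] M [ 0.08 -0.03 -0.04] open 0.214 yaw-tilt [ 8.988e+01  1.200e-01 -2.000e-02] turn 86.33 q7 1.31
```

View pics/scene16.png

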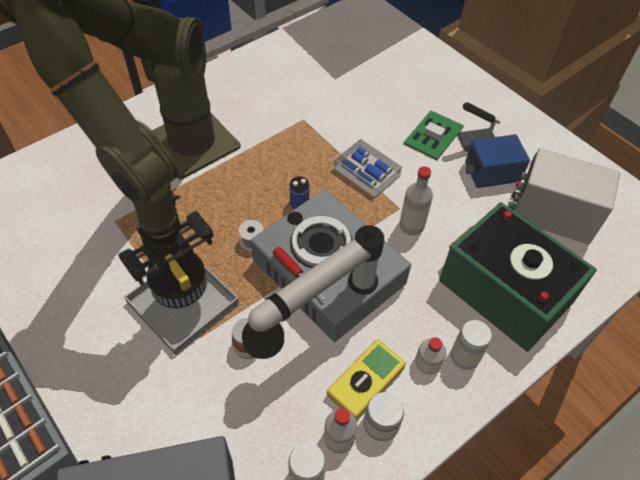

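View pics/wrist16.png

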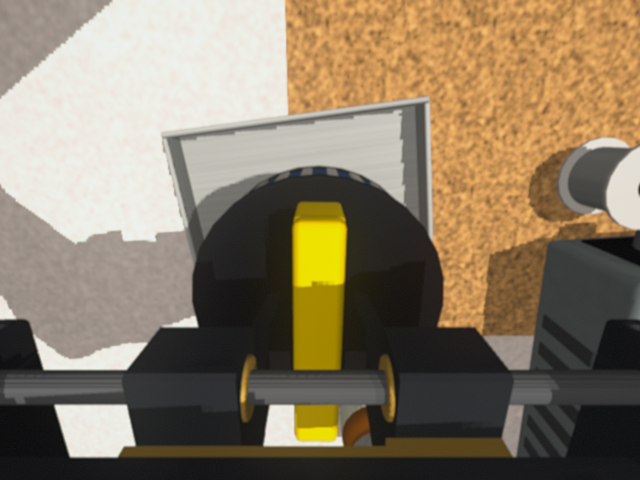

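Request:
send_rows --moves '[0,0,0.01,0,0,0,0,-0.001,0.022,0,0,0,0,-0.001,0.034,0,0,0,0,-0.001,0.044,0,0,0,0,-0.001,0.048,0,0,0]'

```text
clock: 21.28
tool_pos: [0.4352, -0.2883, 0.095]
eef_rot: [0.001, 1.0, 0.001, -0.005]
contact_force: [-0.4, 0.7, -4.0]
opening: 0.216
```

```bash
python3 chk.py
```

```text
[ 0.4352 -0.2883  0.095 ] F [-0.4  0.7 -4. ] M [ 0.08 -0.04  0.  ] open 0.216 yaw-tilt [89.89  0.53  0.13] turn 86.34 q7 1.23
```

Request:
send_rows --moves '[-0.001,0,0.003,-0.1,-0.5,0,-0.002,0,0.006,-0.1,-0.5,0,-0.002,0,0.009,-0.1,-0.5,0,-0.002,0,0.011,-0.1,-0.5,0,-0.002,0,0.0125,-0.1,-0.5,0]'

```text
clock: 21.7
tool_pos: [0.4372, -0.2884, 0.0825]
eef_rot: [0.001, 1.0, 0.002, -0.0]
contact_force: [0.1, 0.4, -4.2]
opening: 0.219
```

```bash
python3 chk.py
```

```text
[ 0.4372 -0.2884  0.0825] F [ 0.1  0.4 -4.2] M [ 0.06 -0.05  0.02] open 0.219 yaw-tilt [89.89  0.    0.22] turn 86.34 q7 1.21
```

Request:
send_rows --moves '[0,0,0.0005,0,0,0,0,0,0.001,-0.2,0,0,0,0,0.0015,-0.2,0,0,0,0,0.002,-0.2,0,0,0,0,0.002,-0.2,0,0]'

```text
clock: 22.12
tool_pos: [0.4376, -0.2885, 0.0813]
eef_rot: [0.001, 1.0, 0.003, 0.0]
contact_force: [-1.7, -0.5, 4.6]
opening: 0.215
```

```bash
python3 chk.py
```

```text
[ 0.4376 -0.2885  0.0813] F [-1.7 -0.5  4.6] M [ 0.13  0.21 -0.07] open 0.215 yaw-tilt [ 8.989e+01 -5.000e-02  3.800e-01] turn 86.34 q7 1.21
```

Request:
send_rows --moves '[0,0,0,0,0,0,0,0,0,0,0,0,0,0,0,0,0,0,0,0,0,0,0,0,0,0,0,0,0,0]' --claw 0

```text
clock: 22.53
tool_pos: [0.4377, -0.2885, 0.0813]
eef_rot: [0.001, 1.0, 0.003, 0.0]
contact_force: [1.0, 0.1, 0.6]
opening: 0.5
```

```bash
python3 chk.py; python3 - <<'E'
from h import *
snap('wrist','wrist17')
E
```

```text
[ 0.4377 -0.2885  0.0813] F [1.  0.1 0.6] M [ 0.02 -0.04  0.03] open 0.5 yaw-tilt [ 8.989e+01 -5.000e-02  3.800e-01] turn 86.34 q7 1.21
```

View pics/wrist17.png

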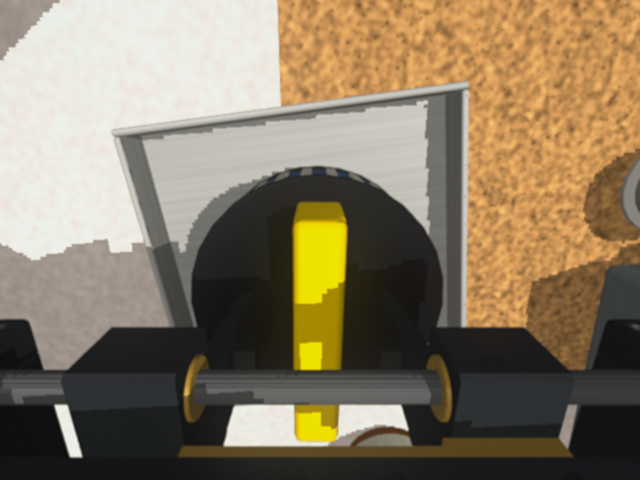

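The fingers are clear of the bar and the cartridge stands in the tray. I withdraw straight up and then back.

Request:
send_rows --moves '[0,0,-0.01,0,0,0,0,0,-0.03,0,0,0,0,0,-0.06,0,0,0,0,0,-0.095,0,0,0,0,0,-0.13,0,0,0]'

```text
clock: 23.0
tool_pos: [0.4369, -0.2888, 0.213]
eef_rot: [0.001, 1.0, 0.004, -0.0]
contact_force: [0.9, -0.6, 0.2]
opening: 0.501
```

Request:
send_rows --moves '[0,0.02,-0.03,0,0,0,0,0.05,-0.05,0,0,0,0,0.085,-0.06,0,0,0,0,0.115,-0.06,0,0,0,0,0.125,-0.06,0,0,0]'

```text
clock: 23.42
tool_pos: [0.4375, -0.1594, 0.2761]
eef_rot: [-0.003, 1.0, 0.004, 0.001]
contact_force: [-0.6, -0.1, 0.8]
opening: 0.503
```

Request:
send_rows --moves '[0,0,0,0,0,0,0,0,0,0,0,0,0,0,0,0,0,0,0,0,0,0,0,0,0,0,0,0,0,0]'

```text
clock: 23.83
tool_pos: [0.4372, -0.1609, 0.2757]
eef_rot: [-0.001, 1.0, 0.004, 0.001]
contact_force: [0.2, -0.3, -1.4]
opening: 0.498
```

```bash
python3 chk.py; python3 - <<'E'
from h import *
p=snap('scene','scene18'); w=cloud(p); x=w.reshape(-1,3); hs=cv2.cvtColor(p['image'],cv2.COLOR_RGB2HSV).reshape(-1,3)
ye=(hs[:,0]>20)&(hs[:,0]<35)&(hs[:,1]>140)&(x[:,2]>.085)&(x[:,2]<.125)&(x[:,1]<-.15)
print(ye.sum(),np.median(x[ye],0),cv2.minAreaRect(x[ye][:,:2].astype(np.float32)*1000))
y=x[ye]; y=y[y[:,2]>.097]; A=np.c_[y[:,:2],np.ones(len(y))]; print('slope',np.linalg.lstsq(A,y[:,2],rcond=None)[0])
p=snap('side','side18'); w=cloud(p); s=imaging.silhouettes('intake_arm',p)[0]['pixels']
x=w[s]; x=x[(x[:,2]>.262)&(x[:,2]<.285)]; print(cv2.fitLine(x[:,:2].astype(np.float32),cv2.DIST_HUBER,0,.01,.01).ravel())
E
```

```text
[ 0.4372 -0.1609  0.2757] F [ 0.2 -0.3 -1.4] M [ 0.08 -0.06  0.05] open 0.498 yaw-tilt [90.16 -0.11  0.5 ] turn 86.61 q7 1.26
397 [ 0.44612034 -0.28791354  0.10340597] ((441.4322509765625, -287.0880432128906), (20.942787170410156, 107.5510482788086), 87.89749145507812)
slope [-0.00542048  0.07148061  0.12664859]
[ 0.03042725 -0.999537    0.6974119  -0.08032358]
```

View pics/scene18.png

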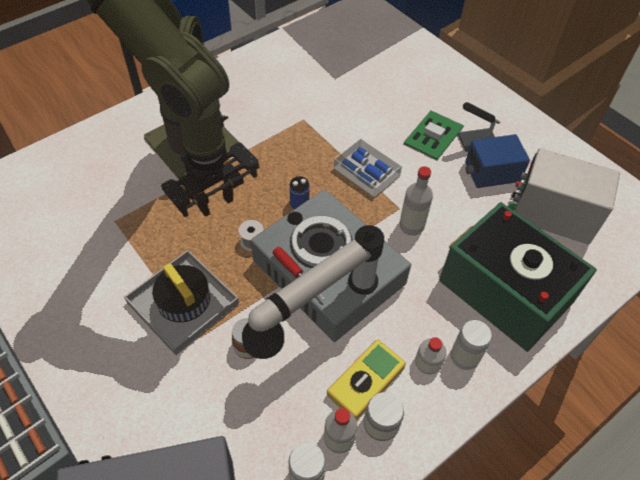

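View pics/side18.png

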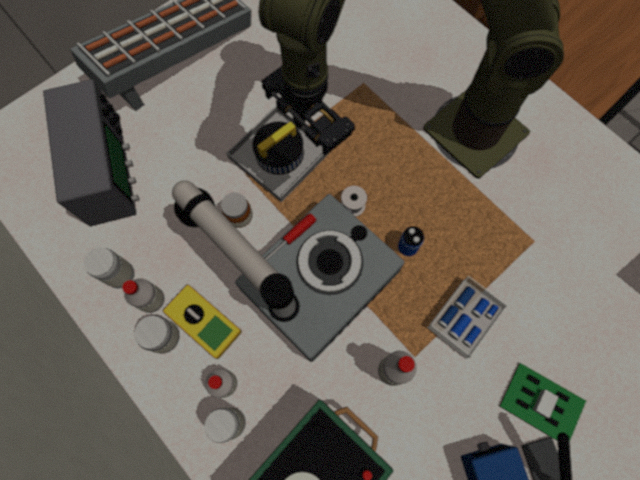

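```bash
python3 - <<'E'
from h import *
for n in ['scene','side']:
    p=imaging.snapshot(n); x=cloud(p).reshape(-1,3)
    k=x[(np.hypot(x[:,0]-.439,x[:,1]+.288)<.055)&(x[:,2]>.06)&(x[:,2]<.076)]
    c=np.linalg.lstsq(np.c_[k[:,:2]-[.439,-.288],np.ones(len(k))],k[:,2],rcond=None)[0]; print(n,len(k),c)
r.finish_job()
E
```

```text
scene 1195 [0.00564505 0.00143068 0.0680876 ]
side 977 [-0.00122129 -0.00021112  0.06899083]
the job is handed in; nothing more can be done
```

The spent cartridge is standing flat in the steel tray and the job is handed in, at about 24 s of the 69 s allowed. The hand-in gives no verdict.

What I did, in order:
1. **Intake arm:** I swung it aside to the -y side, away from the bottle. A line fit afterwards put it at about 1.57 rad; 1.25 is needed.
2. **Button:** I pressed it to the bottom with the closed fingertips, reaching 51 N at the hard stop. The red face no longer shows above the deck.
3. **Cartridge:** I gripped it by the handle and turned it anticlockwise to the firm stop. The tool turned 87°, and the last few degrees were slip in the grip. I then lifted it straight off, carried it within about 0.5° of level, lowered it until the force changed sign, and let go.

Last checks:
- **Cartridge:** It stands level to within about 0.3°, with its cap at 68–69 mm (68 expected), roughly centred in the tray.
- **Bench:** The arm is still aside, the collar is empty, and the bystanders look undisturbed in both views. I checked the bystanders by eye only.
- **Robot:** It is clear of everything, with no force beyond sensor noise.

Two readings disagreed:
- **Fingertip position:** The fingertips showed only about 5 mm ahead of the reported TCP in all three cameras, not the stated 25 mm. My first button press therefore stopped short in free air, touching nothing. I used the measured offset from then on.
- **Handle slope:** One slope fit across the narrow handle bar read about 4°. I put that down to side-face pixels, since the cap fits from both cameras showed it level.

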